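# Stand the laundry bottles back in their drip trays

## Task

The worktop has been wiped and the laundry containers are to go back: stand each of the four white containers upright in the drip tray that was made for it, the one with the same outline as its foot and just a little larger, flat on the tray's floor inside the lip. Set them down rather than dropping them, knock nothing over, and leave the dosing cup and the scrubbing brush where they are.

Things in the scene. Friction and masses are not known exactly. Their poses are not given: they have to be found in the camera images.
- round_bottle: The large round bottle. White plastic, grey ribbed screw cap, blank paper label; loose, closed. Origin at the centre of its underside, z up. Body 76 mm in diameter, sides straight to 95 mm, then a shoulder that narrows to the neck at 121 mm; the cap is a cylinder 44 mm in diameter from 125 to 160 mm (its top, the overall height). 0.35 to 0.7 kg. Belongs in the large round tray.
- slim_bottle: The oblong (flat) bottle. White plastic, grey ribbed screw cap, blank paper label; loose, closed. Origin at the centre of its underside, z up. Body 90 mm (along its x) by 46 mm (along its y), flat top at 106 mm; the cap stands over the centre, a cylinder 34 mm in diameter from 115 to 147 mm (overall height). 0.28 to 0.56 kg. Belongs in the oblong tray, either way round.
- square_bottle: The square bottle. White plastic, grey ribbed screw cap, blank paper label; loose, closed. Origin at the centre of its underside, z up. Body 70 by 70 mm (sides along its x and y), flat top at 88 mm; the cap stands over the centre, a cylinder 46 mm in diameter from 96 to 128 mm (overall height). 0.28 to 0.56 kg. Belongs in the square tray, any of four ways round.
- small_jar: The small round jar, the lowest of the four. White plastic, grey ribbed screw cap, blank paper label; loose, closed. Origin at the centre of its underside, z up. Straight cylinder 52 mm in diameter, 75 mm high, of which the top 25 mm are its cap. 0.13 to 0.25 kg. Belongs in the small round tray.
- round_tray: Low dark grey drip tray, fixed to the worktop, empty at the start. Its floor is 3 mm thick, the wall 3 mm thick, the lip's top 9 mm above the worktop (6 mm above the tray's floor). Origin at the centre of its underside on the worktop, z up. Large round: 100 mm in diameter outside, 94 mm inside.
- slim_tray: Low dark grey drip tray, fixed to the worktop, empty at the start. Its floor is 3 mm thick, the wall 3 mm thick, the lip's top 9 mm above the worktop (6 mm above the tray's floor). Origin at the centre of its underside on the worktop, z up. Oblong: 114 mm (along its x) by 70 mm (along its y) outside, 108 by 64 mm inside.
- square_tray: Low dark grey drip tray, fixed to the worktop, empty at the start. Its floor is 3 mm thick, the wall 3 mm thick, the lip's top 9 mm above the worktop (6 mm above the tray's floor). Origin at the centre of its underside on the worktop, z up. Square: 94 by 94 mm outside, 88 by 88 mm inside, sides along its x and y.
- small_tray: Low dark grey drip tray, fixed to the worktop, empty at the start. Its floor is 3 mm thick, the wall 3 mm thick, the lip's top 9 mm above the worktop (6 mm above the tray's floor). Origin at the centre of its underside on the worktop, z up. Small round: 76 mm in diameter outside, 70 mm inside.
- dosing_cup: Bystander, to be left alone: clear plastic dosing cup, open at the top, 54 mm in diameter at the rim, 45 mm high, loose and light. Origin at the centre of its underside.
- scrub_brush: Bystander, to be left alone: wooden scrubbing brush lying on its pale bristles, 110 mm (along its x) by 52 mm (along its y), 45 mm high, loose. Origin at the centre of its underside.
Things that resemble listed ones, but are neither listed nor needed, are in the scene too. What is shaped like the square_bottle but black, blue or purple is not meant.

How it is judged (in metres and radians):
At the end, for the whole second after the job is handed in: Each container stands at rest in its own tray: foot centre within 11 mm (round) or 14 mm (oblong, square) of the tray centre, underside on the tray floor (1 to 5 mm up), upright within 0.06 rad; oblong bottle along its tray within 0.25 rad, square bottle square within 0.3 rad (horizontal distance between round_bottle and round_tray below 0.011 m and z of round_bottle in the frame of round_tray between 0.001 and 0.005 m and angle between each of round_bottle, slim_bottle, square_bottle, small_jar's own z axis and vertical below 0.06 rad and linear speed of each of round_bottle, slim_bottle, square_bottle, small_jar below 0.02 m/s and angular speed of each of round_bottle, slim_bottle, square_bottle, small_jar below 0.1 rad/s and horizontal distance between slim_bottle and slim_tray below 0.014 m and z of slim_bottle in the frame of slim_tray between 0.001 and 0.005 m and horizontal distance between square_bottle and square_tray below 0.014 m and z of square_bottle in the frame of square_tray between 0.001 and 0.005 m and horizontal distance between small_jar and small_tray below 0.011 m and z of small_jar in the frame of small_tray between 0.001 and 0.005 m and angle between the x axis of slim_bottle and the x axis of slim_tray, either way round below 0.25 rad and (angle between the x axis of square_bottle and the x axis of square_tray, either way round below 0.3 rad or angle between the x axis of square_bottle and the y axis of square_tray, either way round below 0.3 rad)); the robot touches nothing.
It fails at once if a container is tipped over (more than 40 degrees from upright) (angle between any of round_bottle, slim_bottle, square_bottle, small_jar's own z axis and vertical above 0.7 rad).
It fails at once if a container is dropped or slammed into its tray (faster than 0.6 m/s in the last 30 mm) instead of being set down ((horizontal distance between round_bottle and round_tray below 0.04 m and z of round_bottle in the frame of round_tray below 0.033 m and linear speed of round_bottle above 0.6 m/s) or (horizontal distance between slim_bottle and slim_tray below 0.04 m and z of slim_bottle in the frame of slim_tray below 0.033 m and linear speed of slim_bottle above 0.6 m/s) or (horizontal distance between square_bottle and square_tray below 0.04 m and z of square_bottle in the frame of square_tray below 0.033 m and linear speed of square_bottle above 0.6 m/s) or (horizontal distance between small_jar and small_tray below 0.04 m and z of small_jar in the frame of small_tray below 0.033 m and linear speed of small_jar above 0.6 m/s)).
It fails at once if the dosing cup is shoved more than 40 mm or knocked over (distance of dosing_cup from where it was at the start of the episode above 0.04 m or angle between dosing_cup's own z axis and vertical above 0.6 rad).
It fails at once if the scrub brush is shoved more than 40 mm or knocked over (distance of scrub_brush from where it was at the start of the episode above 0.04 m or angle between scrub_brush's own z axis and vertical above 0.6 rad).
It also fails if it takes over 106 s, if anything falls off the work surface, if the arm or the gripper's body presses on something with over 40 N, if the wrist force passes 120 N, or if a joint passes its speed limit or range.

## Robot

A 6-joint arm with a two-finger parallel gripper is mounted at the origin on the work surface. World frame = base frame: x ahead of the robot, y to its left, z up, the work surface at z = 0. Lengths are in mm, angles in rad, forces in N, time in s.
With the tool pointing down it reaches from about 275 to 1000 mm from the base axis. Payload 8.4 kg.
Tool frame: the origin (TCP) lies between the finger pads; the fingertips stand r.nose_length ahead of it and the grasp point (between the pads) lies 8 mm behind it (r.nose_length is the distance from the TCP to the fingertips, in mm); y points along the fingers, x is the direction in which the jaws open and shut, and the axes are right-handed (so a half turn about y gives the same grasp; the last joint's range is limited). The gripper opens to 85 mm and grips with 20 to 120 N. Pads are 22 mm wide; open, the fingers measure 114 mm over their backs; the gripper's body (76 mm by 85 mm) begins 54 mm behind the grasp point. The pads swing forward as they close: fully open they stand 13 mm farther back than shut.
Start: joints at [1.126, 0.353, 1.633, -0, 1.155, -0.002], TCP at [267.793, 564.725, 242.281] pointing down, gripper open.
Joint ranges: [-2.63, 2.63], [-0.92, 2.1], [0.06, 2.66], [-1.3, 4.44], [0, 2.69], [-3.02, 3.02]. Speed limits (rad/s): [2.22, 2.22, 2.79, 3.14, 3.14, 3.14].

## Interface

Orientations are given as [roll, pitch, yaw] about the fixed x, y, z axes, in that order (R = Rz(yaw) Ry(pitch) Rx(roll)).
In Python, from rig import r, cams, order gives the robot as it stands. The module is installed in compiled form; this text tells all that it offers.
- The arm moves only by the shell command python3 -m crank 'ROWS' [FORCE]. ROWS is JSON, a list of rows, each a list of 7 numbers: the turn, a rotation vector about the tool's x, y, z in degrees, then the shift along the tool's x, y, z in cm, then the opening, from -1 (shut) to 1 (fully open). A call has exactly 10 rows; each row shifts and turns the pose as measured when the row begins, along the tool's axes as they then stand; what a row does not reach is not made up. A row lasts 1/12 s, in which the tool goes at most 41.7 mm and 7.16 degrees, less where a joint would pass 70% of its speed; a pose out of reach is approached as far as the arm can. A call with a gripper value outside its range is refused whole. The fingers move at their own pace and stop on an object; FORCE is the grip in N (left out, the last holds). Time passes only in rows, so rows that do not move let the fingers close, or fill a call up. It gives the time, the measured TCP pose, the force and the opening at its end, in the units of the state.
- r.sense(): the state, without advancing time (a new reading comes with each control period).
- cams.grab_frame(name): name is "scene" or "top" or "wrist"; returns the picture (400x640x3 uint8, blue, green, red); there is no depth.
- cams.camera_info(name): a dict with "intrinsics" (3x3 intrinsics, pixels), "view" (4x4, takes a point from world to camera coordinates); the wrist camera has in their place "hand_eye" (4x4, takes a point from camera to tool coordinates, whose origin is the TCP and whose axes are the tool frame's). Camera axes: x right, y up, looking along -z (the intrinsics and any distortion apply to the point x, -y, -z); pixel columns grow to the right and rows downward; lengths in mm; the calibration is good to about 2 mm. A picture is of the moment at which its call begins: read the wrist's pose just before it. camera_info takes no time and is no camera call.
- order.sign_off(): hands the job in, once; it reports no verdict.
The state is a dict: "clock": time; "qpos": joint angles; "qvel": joint speeds; "joint_efforts": joint torques, N m; "eef_pos": TCP position; "tcp_rot": TCP orientation; "contact_force": force on the tool from outside, world axes, zero at the start; "wrist_torque": the same for the moment, N m; "opening": opening from 0.0 (shut) to 1.0 (fully open).
Only numpy, scipy, OpenCV 4.12 (cv2) and the standard library are available. Lean on these libraries where they do the work, as an engineer would, in place of code of your own. Each camera call takes 0.05 s, during which the arm holds its last target.

## Working session

There is one attempt and no reset: what is moved stays moved. The work goes in short steps, Python scripts to look and compute and a shell command to move; the robot and the scene stay as the last step left them, time stands still between calls to the robot, and variables do not carry over. Pictures are saved under pics/ and viewed, and the job is handed in when it is done.

```bash
mkdir -p pics; python3 - <<'E'
from rig import r,cams,order
import cv2,json
s=r.sense();print(s, r.nose_length)
for n in("scene","top","wrist"):
    i=cams.camera_info(n);print(n,i)
for n in("scene","top"):
    cv2.imwrite(f"pics/{n}0.png",cams.grab_frame(n))
E
```

```text
{'clock': 0.0, 'qpos': array([ 1.12558608e+00,  3.53655119e-01,  1.63417444e+00, -1.17384252e-05,
        1.15518889e+00, -2.38793408e-03]), 'qvel': array([-0.00022437, -0.00175564,  0.00090747, -0.00201687, -0.00123306,
       -0.00032803]), 'joint_efforts': array([-8.29967485e-04, -6.05239534e+01, -3.42077494e+01,  5.06554431e-05,
        9.00994783e-03,  1.74065157e-06]), 'eef_pos': array([267.59621467, 564.28362847, 241.5400712 ]), 'tcp_rot': array([-1.57080365e+00,  1.42582052e-03,  1.12797876e+00]), 'contact_force': array([0.74757269, 0.01047835, 0.54725553]), 'wrist_torque': array([0.06018466, 0.00250163, 0.0026525 ]), 'opening': 0.9930630988623016} 11.0
scene {'intrinsics': array([[506.71919343,   0.        , 317.11804262],
       [  0.        , 506.71919343, 198.16988911],
       [  0.        ,   0.        ,   1.        ]]), 'view': array([[ 2.01240410e-01,  9.79420995e-01, -1.53886910e-02,
        -1.08027458e+02],
       [-6.35753915e-01,  1.42546951e-01,  7.58615401e-01,
         2.51579681e+02],
       [ 7.45197462e-01, -1.42880654e-01,  6.51356938e-01,
        -1.887491
[... 449 characters left out ...]
      [-1.75390278e-01, -1.52254646e-02,  9.84381245e-01,
        -1.20379147e+03],
       [ 0.00000000e+00,  0.00000000e+00,  0.00000000e+00,
         1.00000000e+00]])}
wrist {'intrinsics': array([[302.59385765,   0.        , 316.88252779],
       [  0.        , 302.59385765, 200.28111649],
       [  0.        ,   0.        ,   1.        ]]), 'hand_eye': array([[ 9.99999983e-01, -1.01855549e-04,  1.54983151e-04,
         1.02676279e+00],
       [ 1.79599411e-04,  3.23494224e-01, -9.46230128e-01,
        -1.30482993e+02],
       [ 4.62426352e-05,  9.46230139e-01,  3.23494237e-01,
         8.34336484e+01],
       [ 0.00000000e+00,  0.00000000e+00,  0.00000000e+00,
         1.00000000e+00]])}
```

View pics/top0.png

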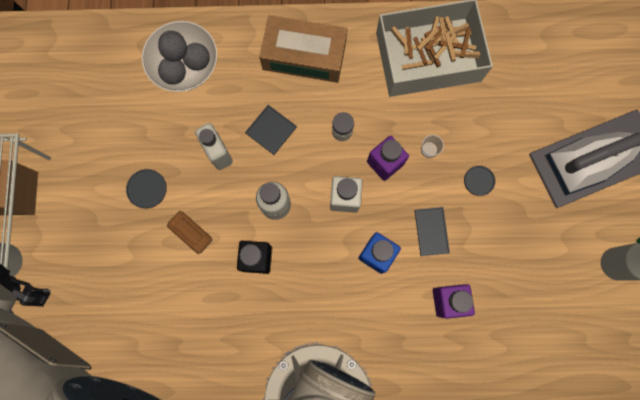

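View pics/scene0.png

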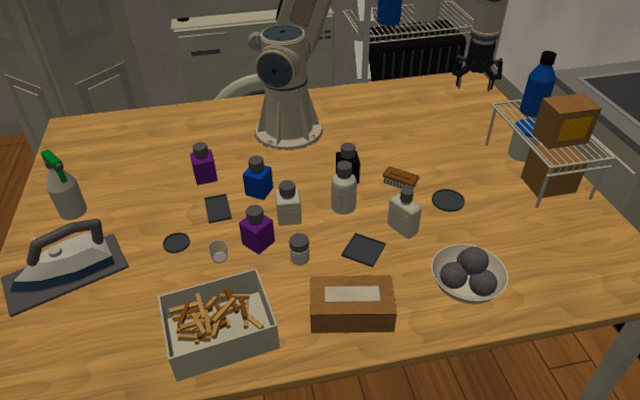

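The top view shows the white containers: round bottle ~(272,198), slim bottle ~(213,147), square bottle ~(346,192) and jar ~(343,125). The trays are large round (147,188), square (271,130), small round (480,180) and oblong (432,231). The square-shaped look-alikes, which are not meant, are black (254,257), blue (380,252) and purple (388,157) and (455,300). The cup is at (431,147) and the brush at (189,232).

I'll enlarge the crops next.

```bash
python3 - <<'E'
import cv2
im=cv2.imread("pics/top0.png")
# crop with tick labels
def crop(n,x0,y0,x1,y1,k):
    c=cv2.resize(im[y0:y1,x0:x1],None,fx=k,fy=k,interpolation=cv2.INTER_CUBIC)
    for x in range((x0+9)//10*10,x1,10):
        cv2.line(c,((x-x0)*k,0),((x-x0)*k,6 if x%50 else 14),(0,0,255),1)
        if x%20==0: cv2.putText(c,str(x),((x-x0)*k-8,18),0,.35,(0,0,255),1)
    for y in range((y0+9)//10*10,y1,10):
        cv2.line(c,(0,(y-y0)*k),(6,(y-y0)*k),(0,0,255),1)
        if y%20==0: cv2.putText(c,str(y),(8,(y-y0)*k+4),0,.35,(0,0,255),1)
    cv2.imwrite(f"pics/{n}.png",c)
crop("cA",120,95,310,220,4)
crop("cB",325,100,505,265,4) if 0 else crop("cB",320,100,505,250,4)
crop("cC",120,180,310,280,4)
crop("cD",350,170,505,320,4)
E
```

```text
(no output)
```

View pics/cA.png

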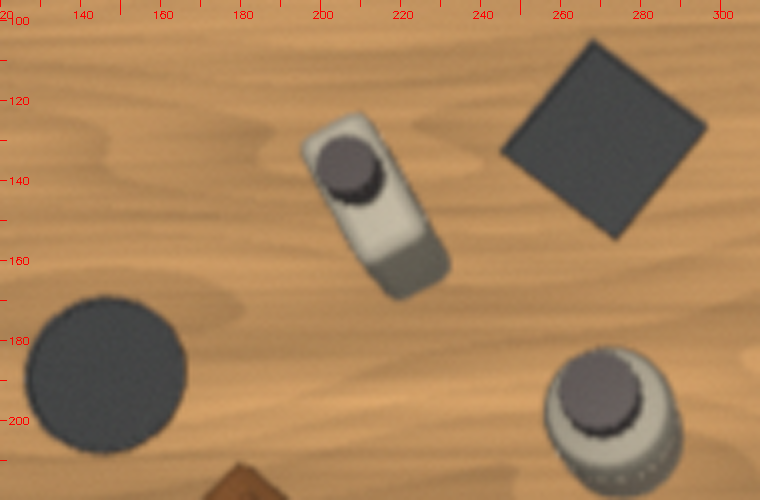

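View pics/cB.png

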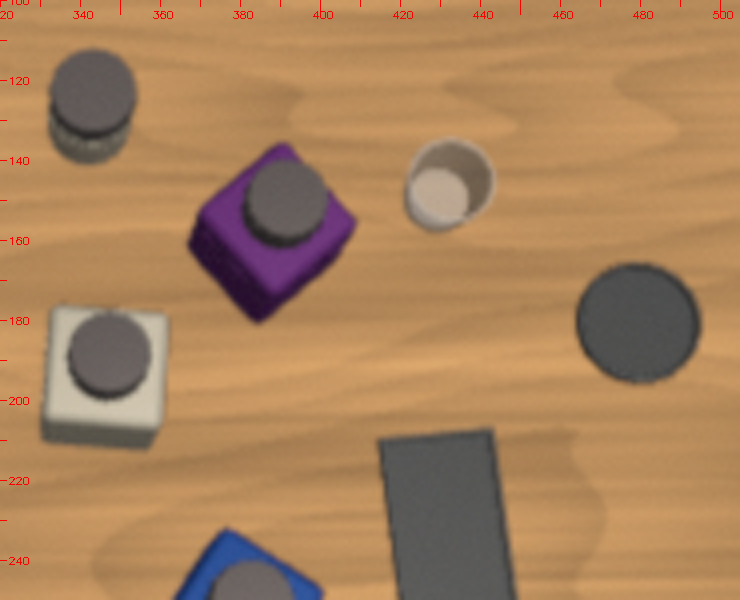

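View pics/cD.png

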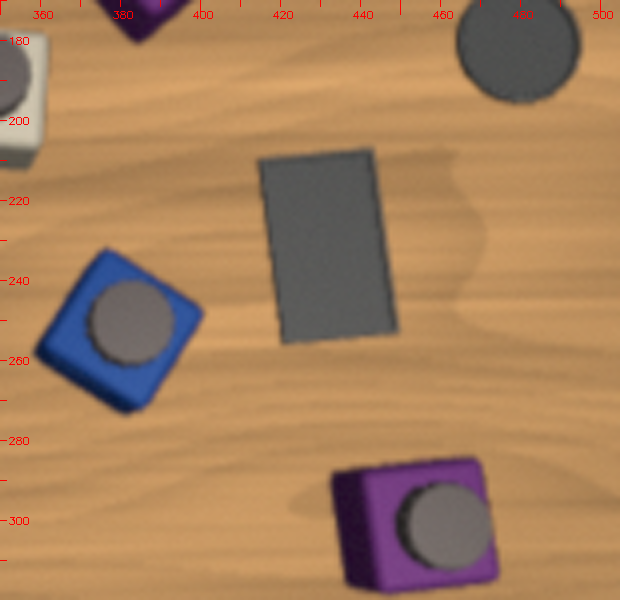

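View pics/cC.png

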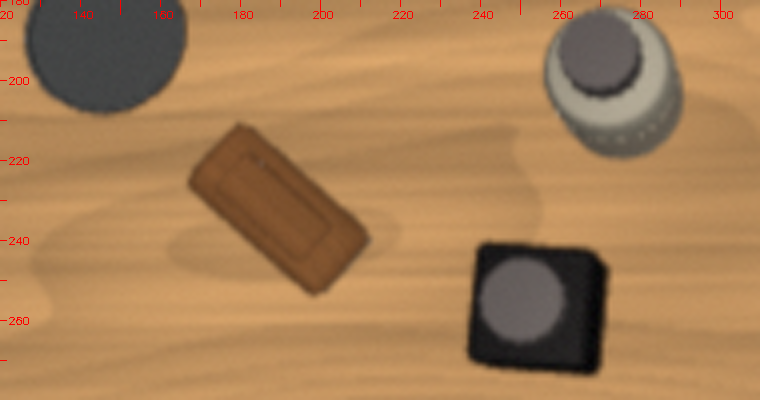

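```bash
cat > h.py <<'E'
import numpy as np,cv2
from rig import r,cams,order
from scipy.spatial.transform import Rotation as Ro
def cam(n):
    i=cams.camera_info(n);K=i["intrinsics"]
    if n=="wrist":
        s=r.sense();T=np.eye(4);T[:3,:3]=Ro.from_euler('xyz',s["tcp_rot"]).as_matrix();T[:3,3]=s["eef_pos"]
        V=np.linalg.inv(T@i["hand_eye"])
    else: V=i["view"]
    return K,V
def ray(c,u,v,z):
    K,V=c;d=np.linalg.inv(K)@[u,v,1];d=V[:3,:3].T@(d*[1,-1,-1]);o=-V[:3,:3].T@V[:3,3]
    return o+d*(z-o[2])/d[2]
def proj(c,p):
    K,V=c;q=V[:3,:3]@np.array(p)+V[:3,3];q=K@(q*[1,-1,-1]);return q[:2]/q[2]
E
python3 - <<'E'
from h import *
np.set_printoptions(precision=1,suppress=True)
t=cam("top");s=cam("scene")
def sq(n,pts,z,o):
    P=np.array([ray(t,o[0]+x/4,o[1]+y/4,z)[:2] for x,y in pts])
    e=[np.linalg.norm(P[i]-P[(i+1)%4]) for i in range(4)]
    a=[np.degrees(np.arctan2(*(P[(i+1)%4]-P[i])[::-1]))for i in range(4)]
    c=P.mean(0);print(n,c,"edges",np.array(e),"ang",np.array(a),"scene",proj(s,[*c,z]))
for n,u,v,z in[("round",270,193,160),("slim",206.7,136.2,147),("square",347.5,188.5,128),("jar",343.2,122.5,75),("rtray",146.5,189,9),("stray",479.7,180.5,9),("cup rim",433,146,45)]:
    p=ray(t,u,v,z);print(n,p,"scene",proj(s,p),"foot in top",proj(t,[*p[:2],0]))
sq("sqtray",[(592,38),(708,127),(616,240),(500,151)],9,(120,95))
sq("slimtray",[(258,159),(373,148),(398,331),(282,343)],9,(350,170))
sq("slimtop",[(300,150),(360,112),(427,232),(370,267)],106,(120,95))
sq("sqtop",[(50,306),(168,315),(160,430),(45,420)],88,(320,100))
sq("brush",[(240,122),(370,240),(318,296),(188,182)],45,(120,180))
im=cams.grab_frame("scene")[130:280,140:480]
cv2.imwrite("pics/s1.png",cv2.resize(im,None,fx=2.3,fy=2.3,interpolation=cv2.INTER_CUBIC))
E
```

```text
round [456.5  94.  160. ] scene [342.7 164.7] foot in top [276.1 205.4]
slim [591.6 237.  147. ] scene [405.3 190.6] foot in top [219.2 153.7]
square [469.7 -75.8 128. ] scene [285.6 184.4] foot in top [344.8 198.9]
jar [641.3 -73.2  75. ] scene [297.7 239.3] foot in top [341.9 132.2]
rtray [502.5 414.7   9. ] scene [446.2 198.8] foot in top [147.7 189.7]
stray [ 507.5 -407.5    9. ] scene [175.1 241.1] foot in top [478.6 181.3]
cup rim [ 587.3 -290.1   45. ] scene [216.2 245.6] foot in top [429.2 151.1]
sqtray [648.9 105.4] edges [94.9 92.8 94.  93.6] ang [-129.7  141.1   50.8  -38.4] scene [362.2 248.1]
slimtray [ 384.7 -283.5] edges [ 70.3 111.7  69.9 112.3] ang [ -85.6 -175.8   94.9    4.4] scene [216.6 206.8]
slimtop [589.2 235.7] edges [41.2 83.5 38.4 82.5] ang [ -57.2 -151.3  121.6   30.6] scene [403.1 201.4]
sqtop [470.  -75.5] edges [68.4 67.6 66.  67.1] ang [-95.6 174.2  83.9  -3.8] scene [286.5 195.1]
brush [387.9 295.5] edges [106.9  44.3 104.8  46.5] ang [-132.3  137.2   48.9  -40.2] scene [398.5 172.6]
```

View pics/s1.png

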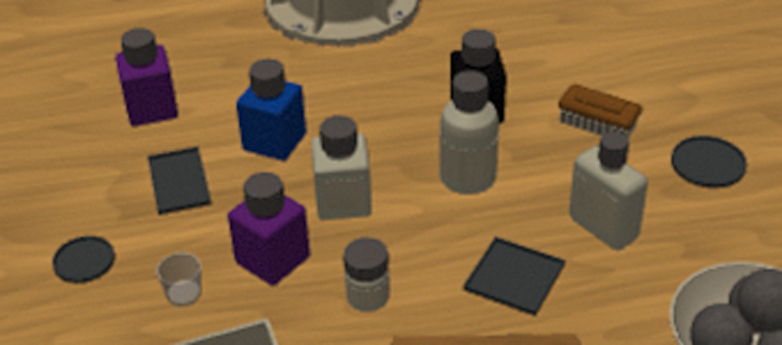

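The scene picture agrees with the projected cap tops: round (344,165), slim (407,191), square (287,184), jar (299,237), all within about 2 px of systematic offset. The first move is toward the round bottle, and I'll see how well the rows track.

```bash
cat >> h.py <<'E'
import sys
def go(x,y,z,yaw=None):
    s=r.sense();R=Ro.from_euler('xyz',s["tcp_rot"]).as_matrix();d=R.T@(np.array([x,y,z])-s["eef_pos"])
    print("clock %.1f pos %s yaw %.1f open %.2f F %s"%(s["clock"],s["eef_pos"].round(1),np.degrees(s["tcp_rot"][2]),s["opening"],s["contact_force"].round(1)))
    print("shift cm tool",(d/10).round(2),"rows min %.1f"%(np.linalg.norm(d)/41.7))
    y0=s["tcp_rot"][2] if yaw is None else np.radians(yaw)
    Rt=Ro.from_euler('xyz',[-np.pi/2,0,y0]).as_matrix()
    print("turn deg tool",np.degrees(Ro.from_matrix(R.T@Rt).as_rotvec()).round(1))
if __name__=="__main__": go(*map(float,sys.argv[1:]))
E
python3 -m crank '[[0,0,0,-2.5,0,-2.8,1],[0,0,0,-2.5,0,-2.8,1],[0,0,0,-2.5,0,-2.8,1],[0,0,0,-2.5,0,-2.8,1],[0,0,0,-2.5,0,-2.8,1],[0,0,0,-2.5,0,-2.8,1],[0,0,0,-2.5,0,-2.8,1],[0,0,0,-2.5,0,-2.8,1],[0,0,0,-2.5,0,-2.8,1],[0,0,0,-2.5,0,-2.8,1]]' 40; python3 h.py 456.5 94 230
```

```text
clock: 0.98
eef_pos: [415.1, 210.3, 238.9]
tcp_rot: [-1.569, 0.001, 1.139]
contact_force: [0.6, 1.5, 0.2]
opening: 0.998
clock 1.0 pos [415.1 210.3 238.9] yaw 65.2 open 1.00 F [0.6 1.5 0.2]
shift cm tool [-8.83  0.88 -8.64] rows min 3.0
turn deg tool [-0.1 -0.  -0. ]
```

```bash
python3 -m crank '[[0,0,0,-2.2,0.2,-2.2,1],[0,0,0,-2.2,0.2,-2.2,1],[0,0,0,-2.2,0.2,-2.2,1],[0,0,0,-2.2,0.2,-2.0,1],[0,0,0,0,0,0,1],[0,0,0,0,0,0,1],[0,0,0,0,0,0,1],[0,0,0,0,0,0,1],[0,0,0,0,0,0,1],[0,0,0,0,0,0,1]]' 40; python3 h.py 456.5 94 141
python3 - <<'E'
from h import *
c=cam("wrist");im=cams.grab_frame("wrist");cv2.imwrite("pics/w1.png",im)
for p in([456.5,94,160],[456.5,94,0]): print(proj(c,p))
for u in(-22,22): print(proj(c,[456.5+u,94,160]))
E
```

```text
clock: 1.82
eef_pos: [458.1, 83.4, 230.4]
tcp_rot: [-1.57, 0.001, 1.133]
contact_force: [-0.6, 1.4, -0.5]
opening: 1.003
clock 1.8 pos [458.1  83.4 230.4] yaw 64.9 open 1.00 F [-0.6  1.4 -0.5]
shift cm tool [0.9  8.94 0.58] rows min 2.2
turn deg tool [-0.  -0.  -0.1]
[328.12763581 212.17563363]
[323.66758426 164.64605383]
[314.95490752 185.19586925]
[340.53733016 237.59258767]
```

View pics/w1.png

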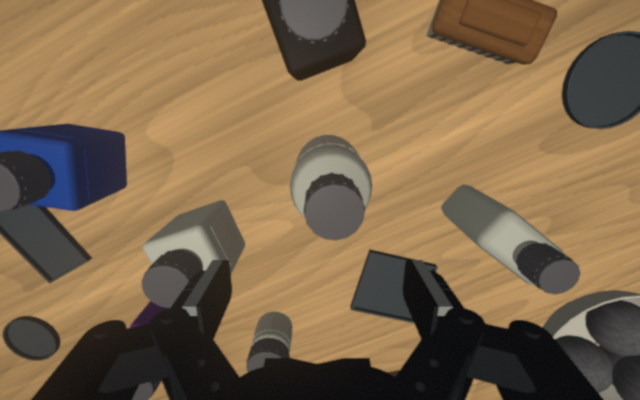

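```bash
python3 - <<'E'
from h import *
np.set_printoptions(precision=1,suppress=True)
c=cam("wrist");im=cv2.imread("pics/w1.png")
for n,p in dict(round=[456.5,94,160],slim=[591.6,237,147],square=[469.7,-75.8,128],jar=[641.3,-73.2,75],sqtray=[648.9,105.4,9],rtray=[502.5,414.7,9],stray=[507.5,-407.5,9],slimtray=[384.7,-283.5,9]).items():
    q=proj(c,p);print(n,q); 
    if n!="jar": cv2.drawMarker(im,tuple(int(round(k)) for k in q),(0,0,255),0,8,1)
cv2.imwrite("pics/w1m.png",cv2.resize(im[130:330,100:640],None,fx=1.48,fy=1.48)) 
cv2.imwrite("pics/w1n.png",cv2.resize(im[150:300,280:600],None,fx=2.5,fy=2.5)) 
# top-down circle/blob centroid of dark trays
t=cam("top");ti=cv2.imread("pics/top0.png");
E
```

```text
round [328.1 212.2]
slim [555.3 277.2]
square [161.3 286.3]
jar [264. 368.]
sqtray [390.2 288.4]
rtray [611.   80.7]
stray [ 26.4 340.2]
slimtray [ 33.8 238.7]
```

View pics/w1n.png

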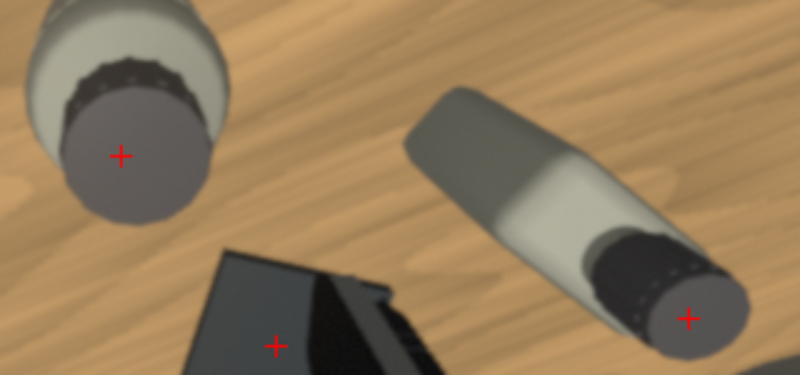

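View pics/w1m.png

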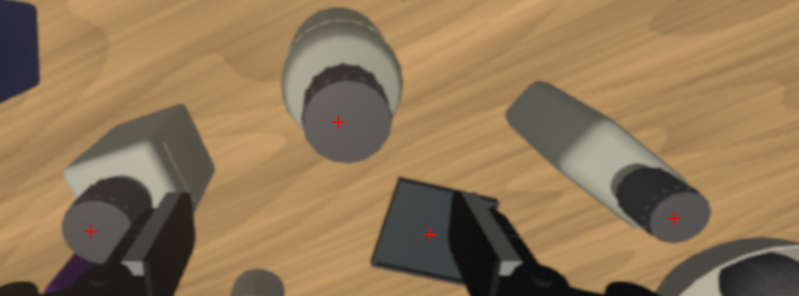

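The wrist view shows every cap about 3–4 mm further along tool +x than the top camera gives: round (334,211) against the predicted (328,212). The scene camera agrees, so I'll apply (+1.5,+3.5) mm to all the top-camera positions.

```bash
python3 -m crank '[[0,0,0,0.65,0,0.3,1],[0,0,0,0.6,0,0.3,1],[0,0,0,0,2,0,1],[0,0,0,0,2,0,1],[0,0,0,0,2,0,1],[0,0,0,0,1.5,0,1],[0,0,0,0,0.5,0,1],[0,0,0,0,0,0,1],[0,0,0,0,0,0,1],[0,0,0,0,0,0,1]]' 40; python3 h.py 458.2 98 141
python3 - <<'E'
from h import *
im=cams.grab_frame("wrist");cv2.imwrite("pics/w2.png",im)
E
```

```text
clock: 2.7
eef_pos: [459.2, 106.3, 150.0]
tcp_rot: [-1.573, -0.003, 1.14]
contact_force: [0.6, 0.0, 0.2]
opening: 0.997
clock 2.7 pos [459.2 106.3 150. ] yaw 65.3 open 1.00 F [0.6 0.  0.2]
shift cm tool [-0.8   0.89 -0.25] rows min 0.3
turn deg tool [ 0.2 -0.   0.2]
```

View pics/w2.png

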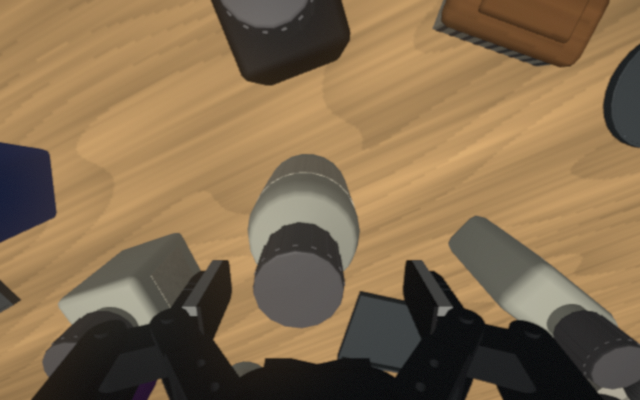

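```bash
python3 -m crank '[[0,0,0,-0.5,0,-0.1,1],[0,0,0,0,0,0,1],[0,0,0,0,0.6,0,1],[0,0,0,0,0,0,1],[0,0,0,0,0,0,1],[0,0,0,0,0,0,1],[0,0,0,0,0,0,1],[0,0,0,0,0,0,1],[0,0,0,0,0,0,1],[0,0,0,0,0,0,1]]' 40; python3 h.py 458.2 98 141
python3 - <<'E'
from h import *
im=cams.grab_frame("wrist");cv2.imwrite("pics/w3.png",im[150:,150:500])
E
```

```text
clock: 3.58
eef_pos: [460.0, 100.9, 146.3]
tcp_rot: [-1.578, -0.007, 1.139]
contact_force: [0.0, -0.1, -0.8]
opening: 1.002
clock 3.6 pos [460.  100.9 146.3] yaw 65.2 open 1.00 F [ 0.  -0.1 -0.8]
shift cm tool [-0.35  0.53  0.05] rows min 0.2
turn deg tool [ 0.4 -0.   0.4]
```

View pics/w3.png

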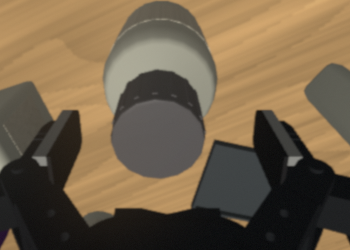

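```bash
python3 -m crank '[[0.4,0,0.4,-0.35,0.45,0,1],[0,0,0,0,0,0,1],[0,0,0,0,0,0,-0.5],[0,0,0,0,0,0,-0.5],[0,0,0,0,0,0,-0.5],[0,0,0,0,0,0,-0.5],[0,0,0,0,0,0,-0.5],[0,0,0,0,0,0,-0.5],[0,0,0,0,0,0,-0.5],[0,0,0,0,0,0,-0.5]]' 60; python3 h.py 458.2 98 141
python3 - <<'E'
from h import *
im=cams.grab_frame("wrist");cv2.imwrite("pics/w4.png",im[150:,150:500])
E
```

```text
clock: 4.47
eef_pos: [458.3, 97.4, 141.5]
tcp_rot: [-1.57, 0.001, 1.139]
contact_force: [-1.2, 0.0, 0.5]
opening: 0.495
clock 4.5 pos [458.3  97.4 141.5] yaw 65.2 open 0.50 F [-1.2  0.   0.5]
shift cm tool [0.05 0.05 0.04] rows min 0.0
turn deg tool [-0.  -0.  -0.1]
```

View pics/w4.png

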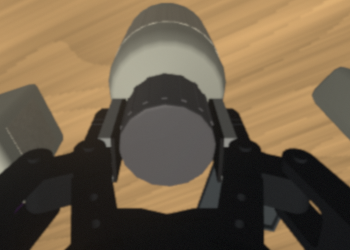

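```bash
python3 -m crank '[[0,0,0,0,-1,0,-0.6],[0,0,0,0,-2,0,-0.6],[0,0,0,0,-2.5,0,-0.6],[0,0,0,0,-2.5,0,-0.6],[0,0,0,0,-2,0,-0.6],[0,0,0,1,-1,0.5,-0.6],[0,0,0,2,0,0.7,-0.6],[0,0,0,2.7,0,1.0,-0.6],[0,0,0,2.7,0,1.0,-0.6],[0,0,0,2.7,0,1.0,-0.6]]' 80; python3 h.py 504 418 240
```

```text
clock: 5.35
eef_pos: [463.2, 214.4, 260.1]
tcp_rot: [-1.566, 0.007, 1.132]
contact_force: [0.7, -0.6, -3.1]
opening: 0.489
clock 5.3 pos [463.2 214.4 260.1] yaw 64.9 open 0.49 F [ 0.7 -0.6 -3.1]
shift cm tool [20.18  1.9   4.94] rows min 5.0
turn deg tool [-0.3 -0.  -0.4]
```

```bash
python3 -m crank '[[0,0,0,2.8,0,0.7,-0.6],[0,0,0,2.8,0,0.7,-0.6],[0,0,0,2.8,0,0.7,-0.6],[0,0,0,2.8,0.3,0.7,-0.6],[0,0,0,2.8,0.3,0.7,-0.6],[0,0,0,2.4,0.5,0.5,-0.6],[0,0,0,1.5,0.5,0.4,-0.6],[0,0,0,0,0,0,-0.6],[0,0,0,0,0,0,-0.6],[0,0,0,0,0,0,-0.6]]' 80; python3 h.py 504 418 170
python3 - <<'E'
from h import *
c=cam("wrist");im=cams.grab_frame("wrist");cv2.imwrite("pics/w5.png",im)
print(proj(c,[504,418,9]),proj(c,[502.5,414.7,9]))
E
```

```text
clock: 6.18
eef_pos: [496.0, 407.7, 244.3]
tcp_rot: [-1.564, 0.01, 1.137]
contact_force: [-0.0, 1.3, -3.3]
opening: 0.489
clock 6.2 pos [496.  407.7 244.3] yaw 65.2 open 0.49 F [-0.   1.3 -3.3]
shift cm tool [ 1.34  7.42 -0.35] rows min 1.8
turn deg tool [-0.4 -0.  -0.6]
[328.25932681 172.00136009] [325.32937857 172.01445079]
```

View pics/w5.png

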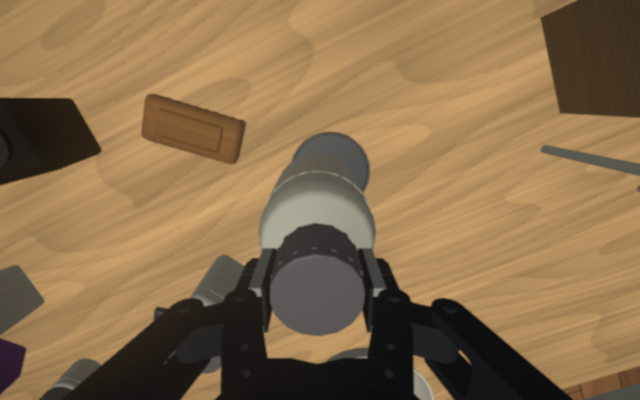

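```bash
python3 -m crank '[[-0.4,0,-0.6,0.7,0.5,-0.1,-0.6],[0,0,0,0.5,1,-0.1,-0.6],[0,0,0,0,1.2,0,-0.6],[0,0,0,0,1.2,0,-0.6],[0,0,0,0,0.8,0,-0.6],[0,0,0,0,0.3,0,-0.6],[0,0,0,0,0,0,-0.6],[0,0,0,0,0,0,-0.6],[0,0,0,0,0,0,-0.6],[0,0,0,0,0,0,-0.6]]' 80; python3 h.py 504 418 170
python3 - <<'E'
from h import *
c=cam("wrist");im=cams.grab_frame("wrist");
a=np.linspace(0,2*np.pi,180)
for r_,cc in((50,(0,0,255)),):
  for t in a:
    q=proj(c,[504+r_*np.cos(t),418+r_*np.sin(t),9]);im[int(round(q[1])),int(round(q[0]))]=cc
cv2.imwrite("pics/w6.png",cv2.resize(im[100:300,220:420],None,fx=3,fy=3))
E
```

```text
clock: 7.07
eef_pos: [503.3, 413.7, 188.5]
tcp_rot: [-1.571, 0.002, 1.133]
contact_force: [0.4, 0.8, -3.8]
opening: 0.493
clock 7.1 pos [503.3 413.7 188.5] yaw 64.9 open 0.49 F [ 0.4  0.8 -3.8]
shift cm tool [0.42 1.85 0.12] rows min 0.5
turn deg tool [ 0.   0.  -0.1]
```

View pics/w6.png

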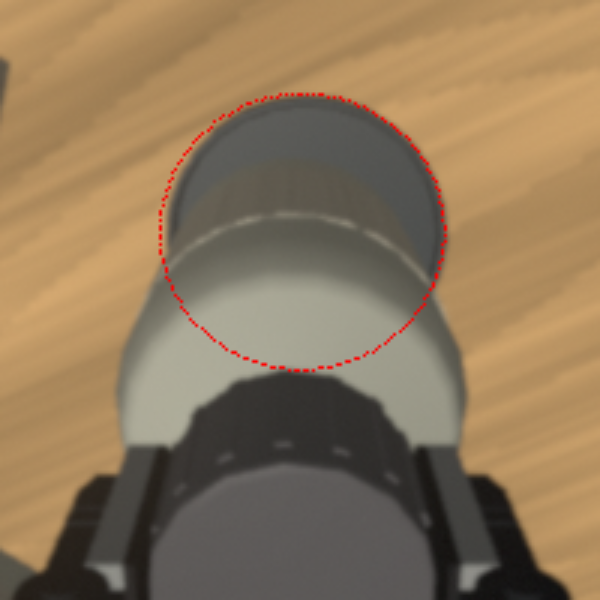

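The overlay of the predicted lip circle matches the tray. I'll shift and lower.

```bash
python3 -m crank '[[0,0,0,0.45,0,0.1,-0.6],[0,0,0,0,1,0,-0.6],[0,0,0,0,1,0,-0.6],[0,0,0,0,0.8,0,-0.6],[0,0,0,0,0.4,0,-0.6],[0,0,0,0,0,0,-0.6],[0,0,0,0,0,0,-0.6],[0,0,0,0,0,0,-0.6],[0,0,0,0,0,0,-0.6],[0,0,0,0,0,0,-0.6]]' 80; python3 h.py 504.5 419 145
```

```text
clock: 7.95
eef_pos: [504.6, 419.1, 153.6]
tcp_rot: [-1.571, 0.0, 1.133]
contact_force: [0.2, 0.3, -3.0]
opening: 0.491
clock 8.0 pos [504.6 419.1 153.6] yaw 64.9 open 0.49 F [ 0.2  0.3 -3. ]
shift cm tool [-0.02  0.86  0.01] rows min 0.2
turn deg tool [ 0.  0. -0.]
```

```bash
python3 -m crank '[[0,0,0,0,0.4,0,-0.6],[0,0,0,0,0.2,0,-0.6],[0,0,0,0,0.15,0,-0.6],[0,0,0,0,0,0,-0.6],[0,0,0,0,0.1,0,-0.6],[0,0,0,0,0,0,-0.6],[0,0,0,0,0.1,0,-0.6],[0,0,0,0,0,0,-0.6],[0,0,0,0,0,0,-0.6],[0,0,0,0,0,0,-0.6]]' 80; python3 h.py 504.5 419 145
```

```text
clock: 8.78
eef_pos: [505.5, 419.7, 144.8]
tcp_rot: [-1.573, -0.002, 1.133]
contact_force: [-0.0, -0.3, -5.4]
opening: 0.492
clock 8.8 pos [505.5 419.7 144.8] yaw 64.9 open 0.49 F [-0.  -0.3 -5.4]
shift cm tool [-0.11 -0.02  0.07] rows min 0.0
turn deg tool [ 0.1 -0.   0.1]
```

```bash
python3 -m crank '[[0,0,0,0,0.1,0,-0.6],[0,0,0,0,0,0,-0.6],[0,0,0,0,0.1,0,-0.6],[0,0,0,0,0,0,-0.6],[0,0,0,0,0,0,-0.6],[0,0,0,0,0,0,-0.6],[0,0,0,0,0,0,-0.6],[0,0,0,0,0,0,-0.6],[0,0,0,0,0,0,-0.6],[0,0,0,0,0,0,-0.6]]' 80; python3 h.py 504.5 419 145
```

```text
clock: 9.62
eef_pos: [506.8, 419.8, 144.7]
tcp_rot: [-1.575, -0.004, 1.134]
contact_force: [0.4, -0.6, -0.3]
opening: 0.496
clock 9.6 pos [506.8 419.8 144.7] yaw 65.0 open 0.50 F [ 0.4 -0.6 -0.3]
shift cm tool [-0.17 -0.03  0.18] rows min 0.1
turn deg tool [ 0.2 -0.   0.2]
```

Supported: the force is back to about 0 at z 144.7, as expected. Releasing and rising.

```bash
python3 -m crank '[[0,0,0,0,0,0,0.6],[0,0,0,0,0,0,1],[0,0,0,0,0,0,1],[0,0,0,0,0,0,1],[0,0,0,0,0,0,1],[0.2,0,0.2,0,-1,0,1],[0,0,0,0,-2,0,1],[0,0,0,0,-2,0,1],[0,0,0,0,-2,0,1],[0,0,0,0,-1,0,1]]' 80; python3 h.py 471 -72.5 230 84.7
python3 - <<'E'
from h import *
im=cams.grab_frame("wrist");cv2.imwrite("pics/w7.png",im)
E
```

```text
clock: 10.45
eef_pos: [505.5, 419.5, 227.3]
tcp_rot: [-1.568, 0.004, 1.134]
contact_force: [-0.1, 0.4, 0.4]
opening: 0.999
clock 10.4 pos [505.5 419.5 227.3] yaw 64.9 open 1.00 F [-0.1  0.4  0.4]
shift cm tool [-46.03  -0.15 -17.71] rows min 11.8
turn deg tool [ -0.2 -19.8  -0.2]
```

View pics/w7.png

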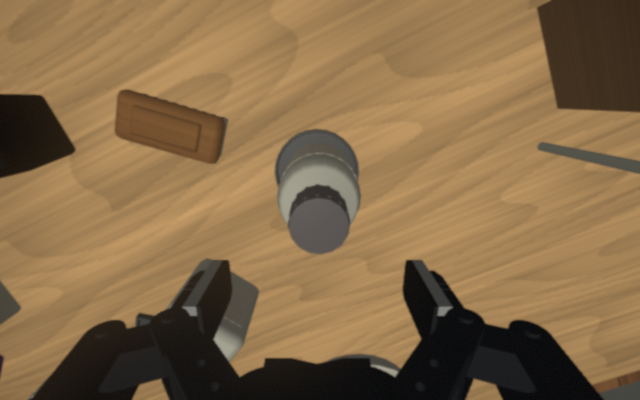

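The round bottle stands in its tray (lip visible around (317,160)). On to the square bottle.

```bash
python3 -m crank '[[0,0,0,-2,0,-0.8,1],[0,0,0,-3.7,0,-1.4,1],[0,0,0,-3.7,0,-1.4,1],[0,0,0,-3.7,0,-1.4,1],[0,0,0,-3.7,0,-1.4,1],[0,0,0,-3.7,0,-1.4,1],[0,0,0,-3.7,0,-1.4,1],[0,0,0,-3.7,0,-1.4,1],[0,0,0,-3.7,0,-1.4,1],[0,0,0,-3.7,0,-1.4,1]]' 80; python3 h.py 471 -72.5 200 84.7
```

```text
clock: 11.33
eef_pos: [476.3, 36.8, 226.2]
tcp_rot: [-1.57, -0.005, 1.144]
contact_force: [1.6, 1.2, -0.6]
opening: 1.0
clock 11.3 pos [476.3  36.8 226.2] yaw 65.6 open 1.00 F [ 1.6  1.2 -0.6]
shift cm tool [-10.18   2.57  -4.04] rows min 2.7
turn deg tool [ -0.  -19.1   0.3]
```

```bash
python3 -m crank '[[0,0,0,-3.2,0.3,-1.3,1],[0,0,0,-3,0.5,-1.2,1],[0,0,0,-2.0,0.5,-0.8,1],[0,0,0,-0.5,0.3,-0.2,1],[0,-5,0,0,0,0,1],[0,-5,0,0,0,0,1],[0,-4.5,0,0,0,0,1],[0,-2,0,0,0,0,1],[0,0,0,0,0,0,1],[0,0,0,0,0,0,1]]' 80; python3 h.py 471 -72.5 110 84.7
python3 - <<'E'
from h import *
c=cam("wrist");im=cams.grab_frame("wrist");print(proj(c,[471,-72.5,128]))
cv2.imwrite("pics/w8.png",im)
E
```

```text
clock: 12.17
eef_pos: [468.1, -66.5, 206.6]
tcp_rot: [-1.568, -0.005, 1.435]
contact_force: [0.0, -1.1, -0.4]
opening: 0.996
clock 12.2 pos [468.1 -66.5 206.6] yaw 82.2 open 1.00 F [ 0.  -1.1 -0.4]
shift cm tool [-0.6   9.66 -0.39] rows min 2.3
turn deg tool [-0.1 -2.5  0.3]
[307.62129449 219.96120672]
```

View pics/w8.png

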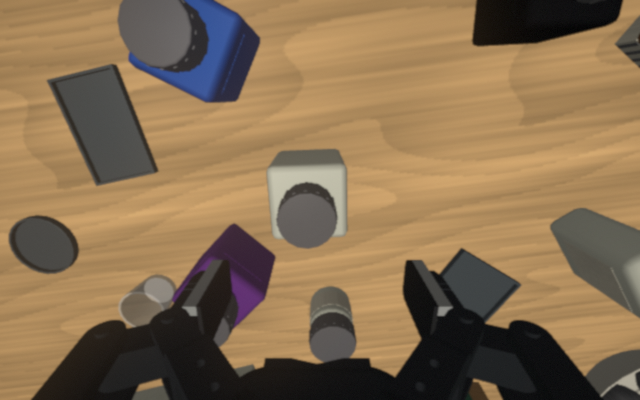

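```bash
python3 -m crank '[[0,0,0.3,-0.5,1,-0.4,1],[0,0,0,0,2,0,1],[0,0,0,0,2,0,1],[0,0,0,0,2,0,1],[0,0,0,0,1.2,0,1],[0,0,0,0,0.4,0,1],[0,0,0,0,0,0,1],[0,0,0,0,0,0,1],[0,0,0,0,0,0,1],[0,0,0,0,0,0,1]]' 80; python3 h.py 471.5 -72.5 110
python3 - <<'E'
from h import *
c=cam("wrist");im=cams.grab_frame("wrist");print(proj(c,[471.5,-72.5,128]))
cv2.imwrite("pics/w9.png",im[100:,120:520])
E
```

```text
clock: 13.05
eef_pos: [474.1, -72.5, 115.1]
tcp_rot: [-1.572, 0.002, 1.429]
contact_force: [0.8, 0.7, 0.3]
opening: 1.003
clock 13.1 pos [474.1 -72.5 115.1] yaw 81.9 open 1.00 F [0.8 0.7 0.3]
shift cm tool [-0.04  0.51  0.26] rows min 0.1
turn deg tool [ 0.1  0.  -0.1]
[313.70308136 284.41425023]
```

View pics/w9.png

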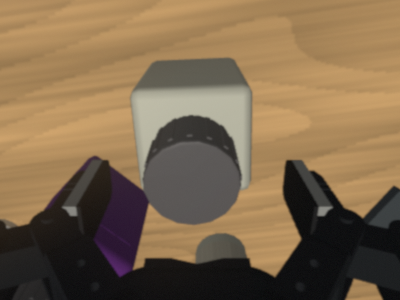

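```bash
python3 -m crank '[[0,-1.5,0,-0.15,0.45,0.35,1],[0,0,0,0,0,0,1],[0,0,0,0,0,0,-0.5],[0,0,0,0,0,0,-0.5],[0,0,0,0,0,0,-0.5],[0,0,0,0,0,0,-0.5],[0,0,0,0,0,0,-0.5],[0,0,0,0,0,0,-0.5],[0,0,0,0,0,0,-0.5],[0,0,0,0,0,0,-0.5]]' 80; python3 h.py 650.5 109 215 51
python3 - <<'E'
from h import *
im=cams.grab_frame("wrist");cv2.imwrite("pics/w10.png",im[100:,120:520])
E
```

```text
clock: 13.93
eef_pos: [473.2, -74.0, 114.4]
tcp_rot: [-1.579, 0.003, 1.453]
contact_force: [-0.4, 0.9, 0.2]
opening: 0.517
clock 13.9 pos [473.2 -74.  114.4] yaw 83.3 open 0.52 F [-0.4  0.9  0.2]
shift cm tool [ 20.22 -10.   -15.54] rows min 6.6
turn deg tool [ 0.5 32.3 -0. ]
```

View pics/w10.png

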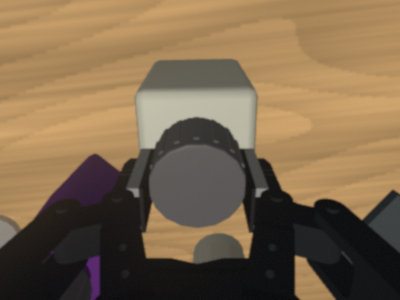

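```bash
python3 -m crank '[[0,0,0,0,-1,0,-0.6],[0,0,0,0,-2,0,-0.6],[0,0,0,0,-2.5,0,-0.6],[0,0,0,0,-2.5,0,-0.6],[0,2,0,0,-1.2,0,-0.6],[0,5,0,0,0,0,-0.6],[0,6,0,0,0,0,-0.6],[0,6,0,0,0,0,-0.6],[0,6,0,0,0,0,-0.6],[0,5,0,0,0,0,-0.6]]' 80; python3 h.py 650.5 109 215 51
```

```text
clock: 14.82
eef_pos: [467.7, -72.5, 213.1]
tcp_rot: [-1.571, 0.002, 0.909]
contact_force: [-0.1, -0.7, -5.0]
opening: 0.513
clock 14.8 pos [467.7 -72.5 213.1] yaw 52.1 open 0.51 F [-0.1 -0.7 -5. ]
shift cm tool [25.55 -0.24 -3.28] rows min 6.2
turn deg tool [ 0.   1.1 -0.1]
```

```bash
python3 -m crank '[[0,0,0,1.5,0,-0.2,-0.6],[0,0,0,3.3,0,-0.4,-0.6],[0,0,0,3.7,0,-0.5,-0.6],[0,0,0,3.7,0,-0.5,-0.6],[0,0,0,3.7,0,-0.5,-0.6],[0,0,0,3.5,0,-0.5,-0.6],[0,0,0,2.7,0,-0.3,-0.6],[0,0,0,1.2,0,-0.2,-0.6],[0,0,0,0,0,0,-0.6],[0,0,0,0,0,0,-0.6]]' 80; python3 h.py 650.5 109 160 51
python3 - <<'E'
from h import *
c=cam("wrist");im=cams.grab_frame("wrist")
a=np.radians(51);
for s in np.linspace(-47,47,60):
  for x,y in((s,47),(s,-47),(47,s),(-47,s)):
    q=proj(c,[650.5+x*np.cos(a)-y*np.sin(a),109+x*np.sin(a)+y*np.cos(a),9]);im[int(round(q[1])),int(round(q[0]))]=(0,0,255)
cv2.imwrite("pics/w11.png",cv2.resize(im[60:360,160:480],None,fx=2,fy=2))
E
```

```text
clock: 15.65
eef_pos: [637.1, 99.7, 212.2]
tcp_rot: [-1.564, 0.009, 0.9]
contact_force: [0.1, -0.3, -5.5]
opening: 0.512
clock 15.7 pos [637.1  99.7 212.2] yaw 51.6 open 0.51 F [ 0.1 -0.3 -5.5]
shift cm tool [ 1.6   5.21 -0.51] rows min 1.3
turn deg tool [-0.4  0.6 -0.5]
```

View pics/w11.png

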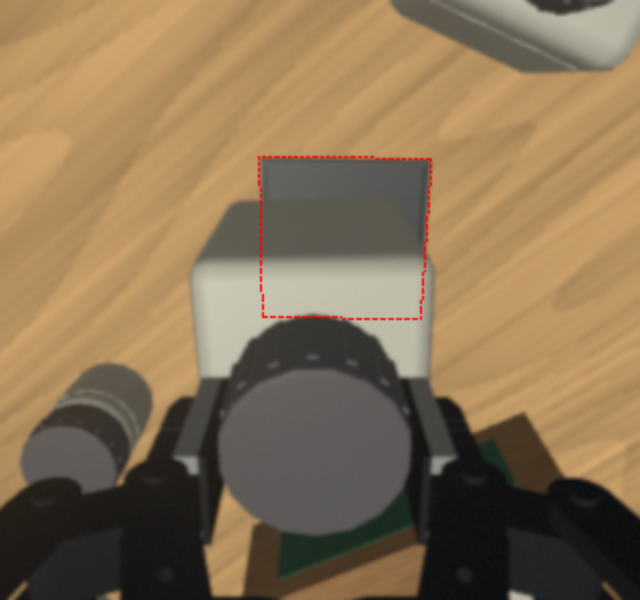

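```bash
python3 - <<'E'
from h import *
c=cam("wrist");p=ray(c,317,285,212.2-114.4+128);print(p, p-r.sense()["eef_pos"])
s=r.sense();R=Ro.from_euler('xyz',s["tcp_rot"]).as_matrix();print(R.T@(p-s["eef_pos"]))
E
python3 -m crank '[[-0.4,0.6,-0.5,0.7,0.3,-0.3,-0.6],[0,0,0,0.6,0.8,-0.2,-0.6],[0,0,0,0.2,1,-0.1,-0.6],[0,0,0,0,1,0,-0.6],[0,0,0,0,0.7,0,-0.6],[0,0,0,0,0.3,0,-0.6],[0,0,0,0,0,0,-0.6],[0,0,0,0,0,0,-0.6],[0,0,0,0,0,0,-0.6],[0,0,0,0,0,0,-0.6]]' 80; python3 h.py 650.5 109 130 51
python3 - <<'E'
from h import *
c=cam("wrist");im=cams.grab_frame("wrist")
a=np.radians(51);
for s in np.linspace(-47,47,60):
  for x,y in((s,47),(s,-47),(47,s),(-47,s)):
    q=proj(c,[650.5+x*np.cos(a)-y*np.sin(a),109+x*np.sin(a)+y*np.cos(a),9]);im[int(round(q[1])),int(round(q[0]))]=(0,0,255)
cv2.imwrite("pics/w12.png",cv2.resize(im[60:360,160:480],None,fx=2,fy=2))
E
```

```text
[635.13604961 102.28213052 225.8       ] [-1.7498302   2.82216809 13.55084831]
[  1.00707485 -13.53667615   3.22431814]
clock: 16.53
eef_pos: [647.9, 103.6, 165.5]
tcp_rot: [-1.568, 0.004, 0.884]
contact_force: [-0.3, -0.3, -6.2]
opening: 0.509
clock 16.5 pos [647.9 103.6 165.5] yaw 50.6 open 0.51 F [-0.3 -0.3 -6.2]
shift cm tool [0.6  3.54 0.13] rows min 0.9
turn deg tool [-0.2 -0.4 -0.2]
```

View pics/w12.png

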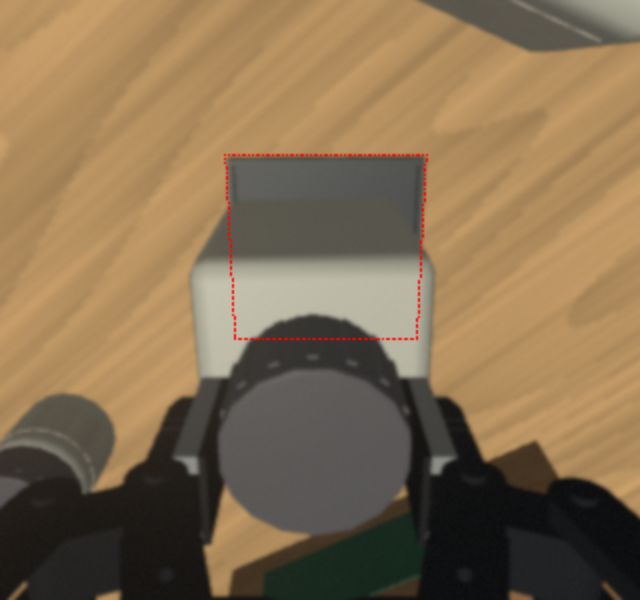

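```bash
python3 -m crank '[[0,0,0,0.5,0.2,-0.2,-0.6],[0,0,0,0,1,0,-0.6],[0,0,0,0,1,0,-0.6],[0,0,0,0,0.8,0,-0.6],[0,0,0,0,0.4,0,-0.6],[0,0,0,0,0.2,0,-0.6],[0,0,0,0,0,0,-0.6],[0,0,0,0,0,0,-0.6],[0,0,0,0,0,0,-0.6],[0,0,0,0,0,0,-0.6]]' 80; python3 h.py 651.5 106 118 51
```

```text
clock: 17.42
eef_pos: [653.3, 106.7, 125.7]
tcp_rot: [-1.568, 0.003, 0.884]
contact_force: [0.5, 1.0, -5.5]
opening: 0.517
clock 17.4 pos [653.3 106.7 125.7] yaw 50.7 open 0.52 F [ 0.5  1.  -5.5]
shift cm tool [-0.16  0.77  0.09] rows min 0.2
turn deg tool [-0.1 -0.3 -0.2]
```

```bash
python3 -m crank '[[0,0,0,0,0.4,0,-0.6],[0,0,0,0,0.2,0,-0.6],[0,0,0,0,0.15,0,-0.6],[0,0,0,0,0,0,-0.6],[0,0,0,0,0.1,0,-0.6],[0,0,0,0,0,0,-0.6],[0,0,0,0,0.1,0,-0.6],[0,0,0,0,0,0,-0.6],[0,0,0,0,0.1,0,-0.6],[0,0,0,0,0,0,-0.6]]' 80; python3 h.py 651.5 106 117.4
```

```text
clock: 18.25
eef_pos: [654.5, 106.9, 117.7]
tcp_rot: [-1.571, 0.001, 0.884]
contact_force: [-0.6, -0.7, -4.5]
opening: 0.512
clock 18.2 pos [654.5 106.9 117.7] yaw 50.7 open 0.51 F [-0.6 -0.7 -4.5]
shift cm tool [-0.26  0.03  0.17] rows min 0.1
turn deg tool [-0. -0. -0.]
```

```bash
python3 -m crank '[[0,0,0,0,0.1,0.1,-0.6],[0,0,0,0,0,0,-0.6],[0,0,0,0,0.1,0,-0.6],[0,0,0,0,0,0,-0.6],[0,0,0,0,0.1,0,-0.6],[0,0,0,0,0,0,-0.6],[0,0,0,0,0,0,-0.6],[0,0,0,0,0,0,-0.6],[0,0,0,0,0,0,-0.6],[0,0,0,0,0,0,-0.6]]' 80
```

```text
clock: 19.08
eef_pos: [654.2, 107.4, 117.5]
tcp_rot: [-1.572, -0.0, 0.884]
contact_force: [-2.1, -1.1, 0.9]
opening: 0.513
```

Supported (force about 0, z 117.5). Releasing and rising.

```bash
python3 -m crank '[[0,0,0,0,0,0,0.6],[0,0,0,0,0,0,1],[0,0,0,0,0,0,1],[0,0,0,0,0,0,1],[0,0,0,0,0,0,1],[0,0,0,0,-1,0,1],[0,0,0,0,-2,0,1],[0,0,0,0,-2,0,1],[0,0,0,0,-2,0,1],[0,0,0,0,-1,0,1]]' 80; python3 h.py 592.5 239.8 220 29.6
python3 - <<'E'
from h import *
im=cams.grab_frame("wrist");cv2.imwrite("pics/w13.png",im)
c=cam("wrist");print(proj(c,[592.5,239.8,147]))
E
```

```text
clock: 19.92
eef_pos: [654.0, 107.6, 199.6]
tcp_rot: [-1.571, 0.001, 0.884]
contact_force: [1.4, -1.4, 0.4]
opening: 0.999
clock 19.9 pos [654.  107.6 199.6] yaw 50.7 open 1.00 F [ 1.4 -1.4  0.4]
shift cm tool [ 6.32 -2.04 13.14] rows min 3.5
turn deg tool [ 0.  21.1 -0. ]
[ 4.34276606e+02 -4.17481833e-01]
```

View pics/w13.png

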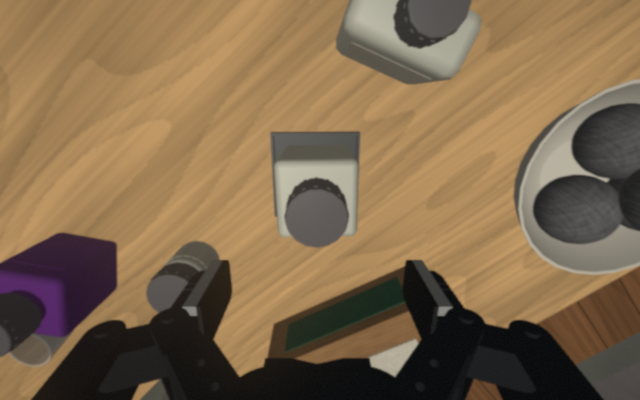

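```bash
python3 -m crank '[[0,0,0,0.8,-0.4,1.6,1],[0,0,0,1.4,-0.4,2.9,1],[0,0,0,1.4,-0.4,3,1],[0,0,0,1.4,-0.2,3,1],[0,0,0,0.7,0,1.5,1],[0,5,0,0,0,0,1],[0,6,0,0,0,0,1],[0,5.5,0,0,0,0,1],[0,2.5,0,0,0,0,1],[0,0,0,0,0,0,1]]' 80; python3 h.py 592.5 239.8 130 29.6
python3 - <<'E'
from h import *
im=cams.grab_frame("wrist");cv2.imwrite("pics/w14.png",im)
c=cam("wrist");print(proj(c,[592.5,239.8,147]))
E
```

```text
clock: 20.8
eef_pos: [594.8, 233.3, 214.1]
tcp_rot: [-1.572, -0.003, 0.536]
contact_force: [0.4, -0.5, -0.9]
opening: 0.999
clock 20.8 pos [594.8 233.3 214.1] yaw 30.7 open 1.00 F [ 0.4 -0.5 -0.9]
shift cm tool [0.11 8.41 0.69] rows min 2.0
turn deg tool [0.1 1.1 0.2]
[317.63318695 213.14792591]
```

View pics/w14.png

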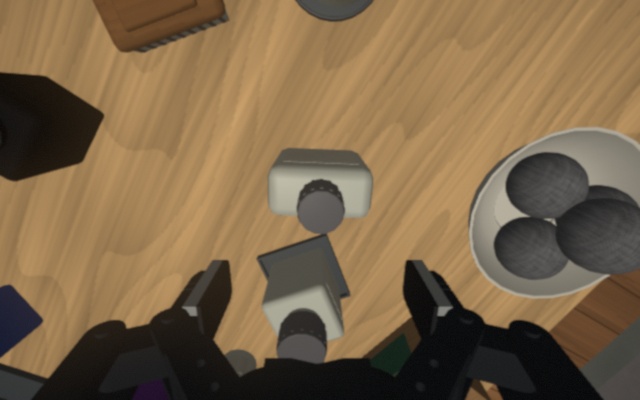

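```bash
python3 -m crank '[[0,0,0,0.3,0.6,0.6,1],[0,0,0,0,1.8,0.1,1],[0,0,0,0,1.8,0,1],[0,0,0,0,1.7,0,1],[0,0,0,0,1.0,0,1],[0,0,0,0,0.3,0,1],[0,0,0,0,0,0,1],[0,0,0,0,0,0,1],[0,0,0,0,0,0,1],[0,0,0,0,0,0,1]]' 80; python3 h.py 594 242 129
python3 - <<'E'
from h import *
c=cam("wrist");im=cams.grab_frame("wrist");print(proj(c,[594,242,147]))
cv2.imwrite("pics/w15.png",im[100:,120:520])
E
```

```text
clock: 21.68
eef_pos: [594.8, 243.1, 138.3]
tcp_rot: [-1.572, -0.005, 0.55]
contact_force: [0.1, -0.8, -0.2]
opening: 1.002
clock 21.7 pos [594.8 243.1 138.3] yaw 31.5 open 1.00 F [ 0.1 -0.8 -0.2]
shift cm tool [-0.14  0.93 -0.05] rows min 0.2
turn deg tool [ 0.1 -0.   0.3]
[312.6259338  286.32132677]
```

View pics/w15.png

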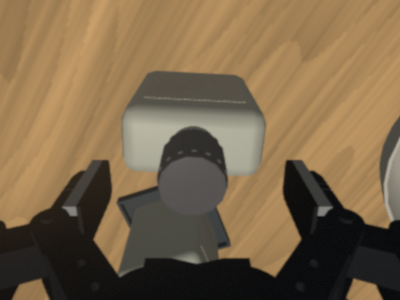

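```bash
python3 -m crank '[[0,0.8,0.3,-0.15,0.5,0.2,1],[0,0,0,-0.05,0.4,0.05,1],[0,0,0,0,0.2,0,1],[0,0,0,0,0,0,-0.8],[0,0,0,0,0,0,-0.8],[0,0,0,0,0,0,-0.8],[0,0,0,0,0,0,-0.8],[0,0,0,0,0,0,-0.8],[0,0,0,0,0,0,-0.8],[0,0,0,0,0,0,-0.8]]' 80; python3 h.py 386.2 -280 280 4.8
python3 - <<'E'
from h import *
im=cams.grab_frame("wrist");cv2.imwrite("pics/w16.png",im[100:,120:520])
E
```

```text
clock: 22.57
eef_pos: [592.3, 244.6, 128.4]
tcp_rot: [-1.573, -0.002, 0.534]
contact_force: [0.1, -0.6, -0.5]
opening: 0.377
clock 22.6 pos [592.3 244.6 128.4] yaw 30.6 open 0.38 F [ 0.1 -0.6 -0.5]
shift cm tool [-44.4  -15.2  -34.69] rows min 14.0
turn deg tool [ 0.1 25.8  0.2]
```

View pics/w16.png

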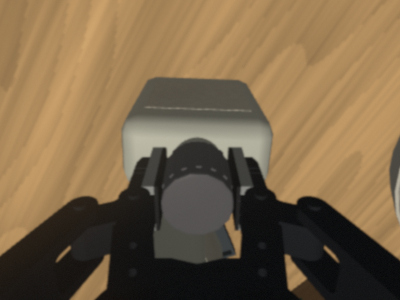

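```bash
python3 -m crank '[[0,0,0,0,-1,0,-0.8],[0,0,0,0,-2,0,-0.8],[0,0,0,0,-2.8,0,-0.8],[0,0,0,0,-3,0,-0.8],[0,0,0,0,-3,0,-0.8],[0,0,0,-0.8,-1.5,-0.6,-0.8],[0,0,0,-2,0,-1.6,-0.8],[0,0,0,-2.8,0,-2.2,-0.8],[0,0,0,-3,0,-2.4,-0.8],[0,0,0,-3,0,-2.4,-0.8]]' 80; python3 h.py 386.2 -280 270 4.8
```

```text
clock: 23.45
eef_pos: [536.3, 107.5, 268.3]
tcp_rot: [-1.57, 0.002, 0.541]
contact_force: [0.7, -0.9, -5.0]
opening: 0.373
clock 23.4 pos [536.3 107.5 268.3] yaw 31.0 open 0.37 F [ 0.7 -0.9 -5. ]
shift cm tool [-32.83  -0.1  -25.48] rows min 10.0
turn deg tool [ 0.  26.2 -0.1]
```

```bash
python3 -m crank '[[0,0,0,-3,0,-2.4,-0.8],[0,0,0,-3,0,-2.4,-0.8],[0,0,0,-3,0,-2.4,-0.8],[0,0,0,-3,0,-2.4,-0.8],[0,0,0,-3,0,-2.4,-0.8],[0,0,0,-3,0,-2.4,-0.8],[0,0,0,-2.5,0,-2,-0.8],[0,0,0,-1.2,0,-1,-0.8],[0,0,0,0,0,0,-0.8],[0,0,0,0,0,0,-0.8]]' 80; python3 h.py 386.2 -280 240 4.8
```

```text
clock: 24.28
eef_pos: [426.2, -169.7, 272.3]
tcp_rot: [-1.571, 0.006, 0.538]
contact_force: [0.3, 0.3, -4.1]
opening: 0.373
clock 24.3 pos [ 426.2 -169.7  272.3] yaw 30.8 open 0.37 F [ 0.3  0.3 -4.1]
shift cm tool [-9.06  3.29 -7.42] rows min 2.9
turn deg tool [ 0.1 26.  -0.3]
```

```bash
python3 -m crank '[[0,0,0,-1.5,0,-1.2,-0.8],[0,0,0,-2.5,0,-2.0,-0.8],[0,0,0,-2.5,0,-2.0,-0.8],[0,0,0,-1.5,0,-1.3,-0.8],[0,0,0,-0.3,0,-0.2,-0.8],[0,5,0,0,0,0,-0.8],[0,6,0,0,0,0,-0.8],[0,6,0,0,0,0,-0.8],[0,4.5,0,0,0,0,-0.8],[0,2,0,0,0,0,-0.8]]' 80; python3 h.py 386.2 -280 180 4.8
python3 - <<'E'
from h import *
c=cam("wrist");im=cams.grab_frame("wrist");print(proj(c,[386.2,-280,9]))
a=np.radians(4.3)
for s in np.linspace(-1,1,70):
  for x,y in((57*s,35),(57*s,-35),(57,35*s),(-57,35*s)):
    q=proj(c,[386.2+x*np.cos(a)-y*np.sin(a),-280+x*np.sin(a)+y*np.cos(a),9]);im[int(round(q[1])),int(round(q[0]))]=(0,0,255)
cv2.imwrite("pics/w17.png",cv2.resize(im[60:360,160:480],None,fx=2,fy=2))
E
```

```text
clock: 25.12
eef_pos: [391.5, -264.0, 273.4]
tcp_rot: [-1.568, 0.004, 0.117]
contact_force: [0.2, 0.3, -5.1]
opening: 0.371
clock 25.1 pos [ 391.5 -264.   273.4] yaw 6.7 open 0.37 F [ 0.2  0.3 -5.1]
shift cm tool [-0.67  9.34 -1.56] rows min 2.3
turn deg tool [-0.2  1.9 -0.3]
[312.01666682 175.84811594]
```

View pics/w17.png

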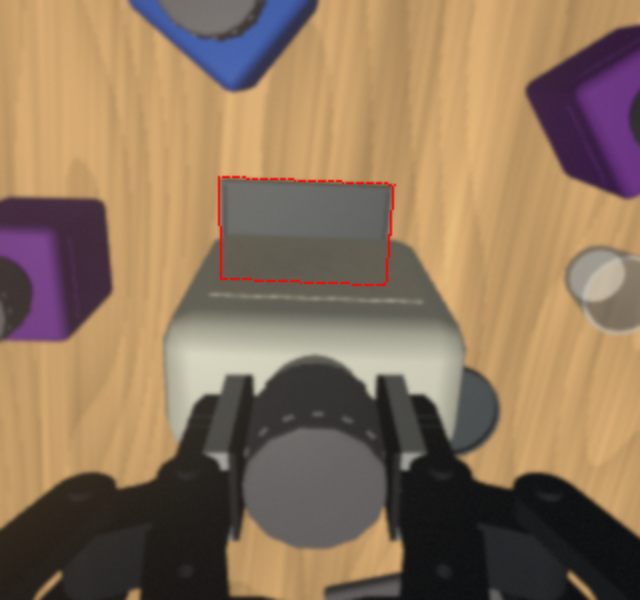

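```bash
python3 - <<'E'
from h import *
c=cam("wrist");s=r.sense();p=ray(c,318,304,s["eef_pos"][2]-128.4+147)
R=Ro.from_euler('xyz',s["tcp_rot"]).as_matrix();print(R.T@(p-s["eef_pos"]))
E
python3 -m crank '[[-0.2,0,-0.3,-0.3,0.4,-0.6,-0.8],[0,0,0,-0.3,1,-0.6,-0.8],[0,0,0,0,1.3,-0.2,-0.8],[0,0,0,0,1.3,0,-0.8],[0,0,0,0,1.3,0,-0.8],[0,0,0,0,1.0,0,-0.8],[0,0,0,0,0.4,0,-0.8],[0,0,0,0,0,0,-0.8],[0,0,0,0,0,0,-0.8],[0,0,0,0,0,0,-0.8]]' 80; python3 h.py 386.2 -280 140 
python3 - <<'E'
from h import *
c=cam("wrist");im=cams.grab_frame("wrist");print(proj(c,[386.2,-280,9]))
a=np.radians(4.3)
for s in np.linspace(-1,1,70):
  for x,y in((57*s,35),(57*s,-35),(57,35*s),(-57,35*s)):
    q=proj(c,[386.2+x*np.cos(a)-y*np.sin(a),-280+x*np.sin(a)+y*np.cos(a),9]);im[int(round(q[1])),int(round(q[0]))]=(0,0,255)
cv2.imwrite("pics/w18.png",cv2.resize(im[60:360,160:480],None,fx=2,fy=2))
E
```

```text
[  0.89576347 -18.61206184  -2.53914659]
clock: 26.0
eef_pos: [387.4, -277.4, 199.4]
tcp_rot: [-1.57, -0.001, 0.133]
contact_force: [-0.2, -0.2, -4.0]
opening: 0.372
clock 26.0 pos [ 387.4 -277.4  199.4] yaw 7.6 open 0.37 F [-0.2 -0.2 -4. ]
shift cm tool [-0.16  5.94 -0.25] rows min 1.4
turn deg tool [-0.1  0.   0. ]
[314.92187912 180.54202027]
```

View pics/w18.png

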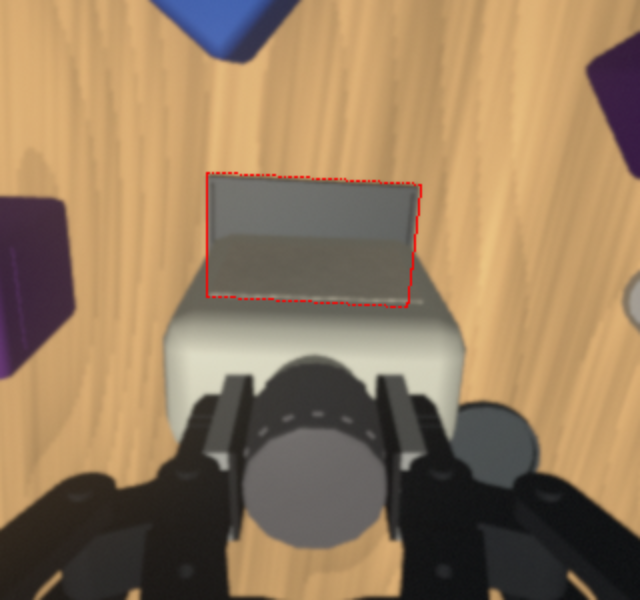

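```bash
python3 -m crank '[[0,0.5,0,-0.2,0.3,0,-0.8],[0,0,0,0,1.2,0,-0.8],[0,0,0,0,1.3,0,-0.8],[0,0,0,0,1.1,0,-0.8],[0,0,0,0,0.7,0,-0.8],[0,0,0,0,0.3,0,-0.8],[0,0,0,0,0,0,-0.8],[0,0,0,0,0,0,-0.8],[0,0,0,0,0,0,-0.8],[0,0,0,0,0,0,-0.8]]' 80; python3 h.py 386.2 -277.5 131.4 
```

```text
clock: 26.88
eef_pos: [388.3, -280.4, 153.3]
tcp_rot: [-1.577, -0.008, 0.122]
contact_force: [-0.5, -0.3, -5.2]
opening: 0.377
clock 26.9 pos [ 388.3 -280.4  153.3] yaw 7.0 open 0.38 F [-0.5 -0.3 -5.2]
shift cm tool [-0.19  2.18  0.32] rows min 0.5
turn deg tool [ 0.4 -0.   0.5]
```

```bash
python3 -m crank '[[0.4,0,0.5,-0.2,0.5,0.3,-0.8],[0,0,0,0,0.6,0,-0.8],[0,0,0,0,0.4,0,-0.8],[0,0,0,0,0.2,0,-0.8],[0,0,0,0,0.1,0,-0.8],[0,0,0,0,0,0,-0.8],[0,0,0,0,0.1,0,-0.8],[0,0,0,0,0,0,-0.8],[0,0,0,0,0,0,-0.8],[0,0,0,0,0,0,-0.8]]' 80; python3 h.py 386.2 -277.5 131.4 
```

```text
clock: 27.72
eef_pos: [386.4, -277.8, 133.1]
tcp_rot: [-1.571, -0.0, 0.122]
contact_force: [-0.3, 0.5, -5.2]
opening: 0.371
clock 27.7 pos [ 386.4 -277.8  133.1] yaw 7.0 open 0.37 F [-0.3  0.5 -5.2]
shift cm tool [-0.02  0.17  0.03] rows min 0.0
turn deg tool [ 0. -0.  0.]
```

```bash
python3 -m crank '[[0,0,0,0,0.1,0,-0.8],[0,0,0,0,0,0,-0.8],[0,0,0,0,0.1,0,-0.8],[0,0,0,0,0,0,-0.8],[0,0,0,0,0.1,0,-0.8],[0,0,0,0,0,0,-0.8],[0,0,0,0,0.1,0,-0.8],[0,0,0,0,0,0,-0.8],[0,0,0,0,0,0,-0.8],[0,0,0,0,0,0,-0.8]]' 80; python3 h.py 386.2 -277.5 131.4 
```

```text
clock: 28.55
eef_pos: [387.3, -279.1, 131.4]
tcp_rot: [-1.574, -0.002, 0.122]
contact_force: [-1.1, -0.6, -1.3]
opening: 0.375
clock 28.6 pos [ 387.3 -279.1  131.4] yaw 7.0 open 0.38 F [-1.1 -0.6 -1.3]
shift cm tool [-0.09 -0.    0.17] rows min 0.0
turn deg tool [ 0.2 -0.   0.1]
```

```bash
python3 -m crank '[[0,0,0,0,0.05,0,-0.8],[0,0,0,0,0,0,0.4],[0,0,0,0,0,0,1],[0,0,0,0,0,0,1],[0,0,0,0,0,0,1],[0,0,0,0,-1,0,1],[0,0,0,0,-2,0,1],[0,0,0,0,-2,0,1],[0,0,0,0,-2,0,1],[0,0,0,0,-1,0,1]]' 80; python3 h.py 642.8 -69.7 205
python3 - <<'E'
from h import *
im=cams.grab_frame("wrist");cv2.imwrite("pics/w19.png",im)
E
```

```text
clock: 29.38
eef_pos: [386.8, -278.4, 214.7]
tcp_rot: [-1.572, -0.0, 0.122]
contact_force: [-0.1, -0.5, -0.0]
opening: 0.999
clock 29.4 pos [ 386.8 -278.4  214.7] yaw 7.0 open 1.00 F [-0.1 -0.5 -0. ]
shift cm tool [27.96  0.96 17.59] rows min 7.9
turn deg tool [ 0.1 -0.   0. ]
```

View pics/w19.png

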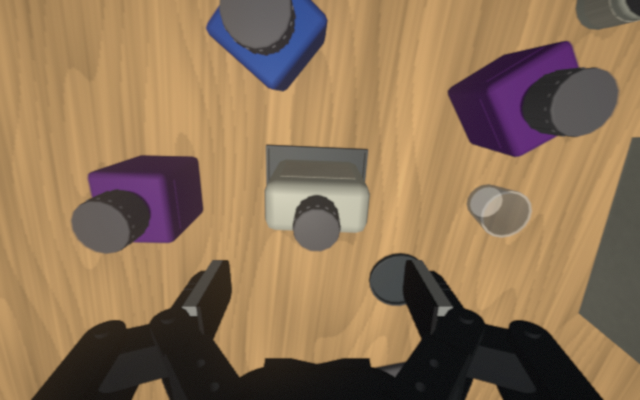

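```bash
python3 -m crank '[[0,0,0,1.5,0,0.9,1],[0,0,0,2.9,0,1.8,1],[0,0,0,3.2,0,2.0,1],[0,0,0,3.2,0,2.0,1],[0,0,0,3.2,0,2.0,1],[0,0,0,3.2,0,2.0,1],[0,0,0,3.2,0,2.0,1],[0,0,0,3.0,0,1.9,1],[0,0,0,2,0,1.3,1],[0,0,0,0.5,0,0.3,1]]' 80; python3 h.py 642.8 -69.7 150
python3 - <<'E'
from h import *
c=cam("wrist");im=cams.grab_frame("wrist");print(proj(c,[642.8,-69.7,75]))
p=ray(cam("top"),391.5,149,128);print("purple cap",p)
cv2.imwrite("pics/w20.png",im)
E
```

```text
clock: 30.27
eef_pos: [634.8, -78.6, 219.4]
tcp_rot: [-1.577, -0.007, 0.117]
contact_force: [-0.6, 0.1, -0.7]
opening: 0.999
clock 30.3 pos [634.8 -78.6 219.4] yaw 6.7 open 1.00 F [-0.6  0.1 -0.7]
shift cm tool [0.85 6.94 0.83] rows min 1.7
turn deg tool [ 0.4 -0.   0.4]
[324.85590147 181.61300393]
purple cap [ 558.55930187 -177.48934457  128.        ]
```

View pics/w20.png

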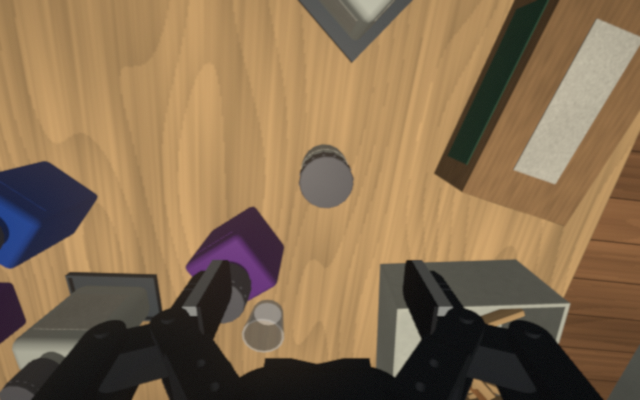

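```bash
python3 -m crank '[[0.4,0,0.4,0.5,1,0.5,1],[0,0,0,0.3,2,0.3,1],[0,0,0,0,2.2,0,1],[0,0,0,0,2.2,0,1],[0,0,0,0,2.2,0,1],[0,0,0,0,1.5,0,1],[0,0,0,0,0.5,0,1],[0,0,0,0,0,0,1],[0,0,0,0,0,0,1],[0,0,0,0,0,0,1]]' 60; python3 h.py 642.8 -69.7 58
python3 - <<'E'
from h import *
c=cam("wrist");im=cams.grab_frame("wrist");print(proj(c,[642.8,-69.7,75]))
cv2.imwrite("pics/w21.png",im)
E
```

```text
clock: 31.15
eef_pos: [633.6, -75.9, 95.5]
tcp_rot: [-1.568, 0.009, 0.11]
contact_force: [0.3, 1.1, -0.2]
opening: 1.005
clock 31.1 pos [633.6 -75.9  95.5] yaw 6.3 open 1.00 F [ 0.3  1.1 -0.2]
shift cm tool [1.01 3.75 0.51] rows min 0.9
turn deg tool [-0.2 -0.  -0.5]
[334.06614576 247.04756283]
```

View pics/w21.png

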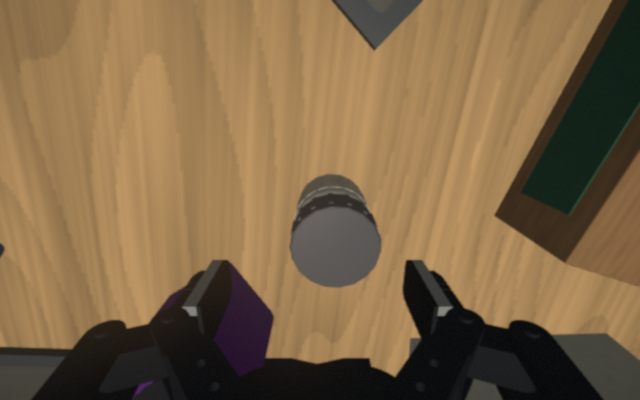

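```bash
python3 -m crank '[[-0.2,0,-0.5,0.6,0,0.35,1],[0,0,0,0.4,0,0.15,1],[0,0,0,0,0,0,1],[0,0,0,0,0,0,1],[0,0,0,0,0,0,1],[0,0,0,0,0,0,1],[0,0,0,0,0,0,1],[0,0,0,0,0,0,1],[0,0,0,0,0,0,1],[0,0,0,0,0,0,1]]' 60; python3 h.py 643.8 -68.7 58
python3 - <<'E'
from h import *
c=cam("wrist");im=cams.grab_frame("wrist");print(proj(c,[643.8,-68.7,75]))
cv2.imwrite("pics/w22.png",im[100:,120:520])
E
```

```text
clock: 32.03
eef_pos: [647.0, -69.1, 100.1]
tcp_rot: [-1.574, -0.008, 0.111]
contact_force: [-0.4, -0.4, -0.7]
opening: 0.995
clock 32.0 pos [647.  -69.1 100.1] yaw 6.4 open 1.00 F [-0.4 -0.4 -0.7]
shift cm tool [-0.35  4.21  0.09] rows min 1.0
turn deg tool [ 0.2 -0.   0.5]
[310.42555313 249.94545122]
```

View pics/w22.png

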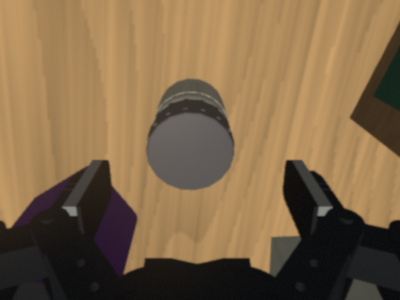

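```bash
python3 -m crank '[[0.2,0,0.5,-0.3,0.6,0.1,1],[0,0,0,0,1,0,1],[0,0,0,0,1,0,1],[0,0,0,0,0.7,0,1],[0,0,0,0,0.3,0,1],[0,0,0,0,0,0,1],[0,0,0,0,0,0,1],[0,0,0,0,0,0,1],[0,0,0,0,0,0,1],[0,0,0,0,0,0,1]]' 60; python3 h.py 643.8 -68.7 58
python3 - <<'E'
from h import *
c=cam("wrist");im=cams.grab_frame("wrist");print(proj(c,[643.8,-68.7,75]))
cv2.imwrite("pics/w23.png",im[100:,120:520])
E
```

```text
clock: 32.92
eef_pos: [642.4, -68.4, 58.5]
tcp_rot: [-1.569, 0.004, 0.111]
contact_force: [0.4, 0.0, 0.0]
opening: 1.0
clock 32.9 pos [642.4 -68.4  58.5] yaw 6.4 open 1.00 F [0.4 0.  0. ]
shift cm tool [ 0.13  0.05 -0.05] rows min 0.0
turn deg tool [-0.1 -0.  -0.2]
[318.84813972 297.03282524]
```

View pics/w23.png

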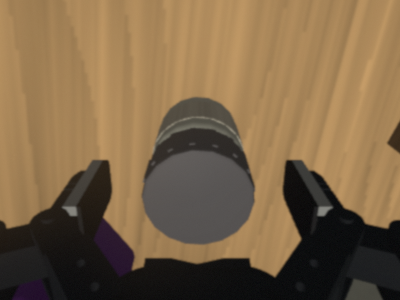

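Centred: cap at x=198 between fingers at 109 and 287. Closing.

```bash
python3 -m crank '[[0,0,0,0,0,0,-0.3],[0,0,0,0,0,0,-0.3],[0,0,0,0,0,0,-0.3],[0,0,0,0,0,0,-0.3],[0,0,0,0,0,0,-0.3],[0,0,0,0,0,0,-0.3],[0,0,0,0,0,0,-0.3],[0,0,0,0,0,0,-0.3],[0,0,0,0,-0.5,0,-0.3],[0,0,0,0,-1,0,-0.3]]' 60; python3 h.py 509 -404 220
python3 - <<'E'
from h import *
c=cam("wrist");im=cams.grab_frame("wrist")
cv2.imwrite("pics/w24.png",im[100:,120:520])
E
```

```text
clock: 33.8
eef_pos: [641.5, -68.3, 73.3]
tcp_rot: [-1.569, 0.006, 0.111]
contact_force: [0.2, 0.3, -2.2]
opening: 0.586
clock 33.8 pos [641.5 -68.3  73.3] yaw 6.4 open 0.59 F [ 0.2  0.3 -2.2]
shift cm tool [-16.97 -14.64 -31.87] rows min 9.3
turn deg tool [-0.1 -0.  -0.3]
```

View pics/w24.png

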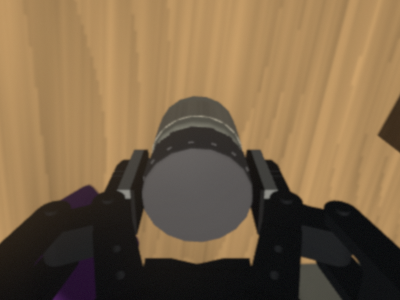

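```bash
python3 -m crank '[[0,0,0,0,-2,0,-0.4],[0,0,0,0,-2.8,0,-0.4],[0,0,0,0,-3,0,-0.4],[0,0,0,0,-3,0,-0.4],[0,0,0,0,-2,0,-0.4],[0,0,0,-0.7,-0.5,-1.3,-0.4],[0,0,0,-1.4,0,-2.6,-0.4],[0,0,0,-1.6,0,-3,-0.4],[0,0,0,-1.6,0,-3,-0.4],[0,0,0,-1.6,0,-3,-0.4]]' 60; python3 h.py 509 -404 220
```

```text
clock: 34.68
eef_pos: [588.7, -204.6, 219.9]
tcp_rot: [-1.57, -0.002, 0.12]
contact_force: [0.1, -0.9, -2.7]
opening: 0.592
clock 34.7 pos [ 588.7 -204.6  219.9] yaw 6.9 open 0.59 F [ 0.1 -0.9 -2.7]
shift cm tool [-10.3   -0.05 -18.84] rows min 5.1
turn deg tool [-0.1  0.   0.1]
```

```bash
python3 -m crank '[[0,0,0,-1.6,0,-3,-0.4],[0,0,0,-1.6,0,-3,-0.4],[0,0,0,-1.6,0,-3,-0.4],[0,0,0,-1.6,0,-3,-0.4],[0,0,0,-1.5,0.3,-2.7,-0.4],[0,0,0,-1,0.5,-1.8,-0.4],[0,0,0,-0.3,0.8,-0.5,-0.4],[0,0,0,0,0.8,0,-0.4],[0,0,0,0,0.4,0,-0.4],[0,0,0,0,0,0,-0.4]]' 60; python3 h.py 509 -404 120
python3 - <<'E'
from h import *
c=cam("wrist");im=cams.grab_frame("wrist")
for t in np.linspace(0,2*np.pi,150):
    q=proj(c,[509+38*np.cos(t),-404+38*np.sin(t),9]);im[int(round(q[1])),int(round(q[0]))]=(0,0,255)
cv2.imwrite("pics/w25.png",cv2.resize(im[60:360,160:480],None,fx=2,fy=2))
E
```

```text
clock: 35.52
eef_pos: [502.9, -401.1, 187.9]
tcp_rot: [-1.57, 0.002, 0.113]
contact_force: [-0.2, 0.6, -3.1]
opening: 0.592
clock 35.5 pos [ 502.9 -401.1  187.9] yaw 6.5 open 0.59 F [-0.2  0.6 -3.1]
shift cm tool [ 0.59  6.78 -0.36] rows min 1.6
turn deg tool [-0.  -0.  -0.1]
```

View pics/w25.png

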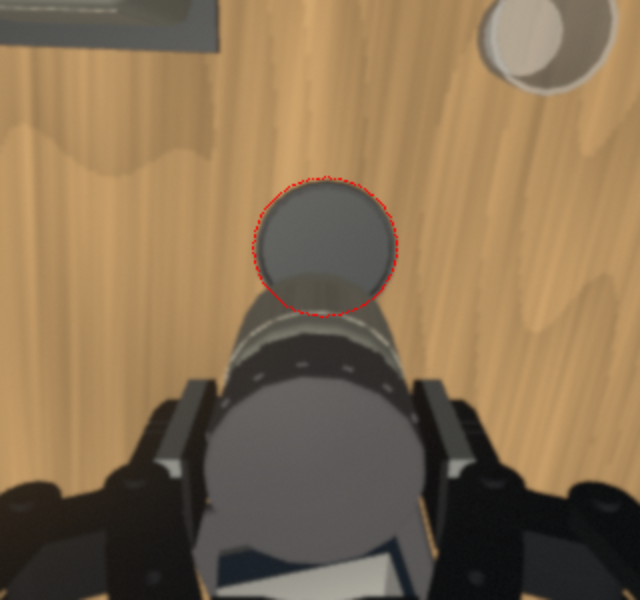

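```bash
python3 - <<'E'
from h import *
c=cam("wrist");s=r.sense();p=ray(c,317.5,294,s["eef_pos"][2]-58.5+75)
R=Ro.from_euler('xyz',s["tcp_rot"]).as_matrix();print(R.T@(p-s["eef_pos"]))
E
python3 -m crank '[[0,0,0,0.3,0.4,-0.2,-0.4],[0,0,0,0.2,1,-0.1,-0.4],[0,0,0,0,1.3,0,-0.4],[0,0,0,0,1.3,0,-0.4],[0,0,0,0,1.2,0,-0.4],[0,0,0,0,1,0,-0.4],[0,0,0,0,0.5,0,-0.4],[0,0,0,0,0,0,-0.4],[0,0,0,0,0,0,-0.4],[0,0,0,0,0,0,-0.4]]' 60; python3 h.py 509 -404 61.5
python3 - <<'E'
from h import *
c=cam("wrist");im=cams.grab_frame("wrist")
for t in np.linspace(0,2*np.pi,150):
    q=proj(c,[509+38*np.cos(t),-404+38*np.sin(t),9]);im[int(round(q[1])),int(round(q[0]))]=(0,0,255)
cv2.imwrite("pics/w26.png",cv2.resize(im[60:360,160:480],None,fx=2,fy=2))
E
```

```text
[  0.67172487 -16.50073482   1.15531564]
clock: 36.4
eef_pos: [512.1, -398.1, 113.5]
tcp_rot: [-1.569, 0.002, 0.121]
contact_force: [0.2, -0.3, -2.1]
opening: 0.59
clock 36.4 pos [ 512.1 -398.1  113.5] yaw 6.9 open 0.59 F [ 0.2 -0.3 -2.1]
shift cm tool [-0.37  5.2  -0.55] rows min 1.3
turn deg tool [-0.1 -0.  -0.1]
```

View pics/w26.png

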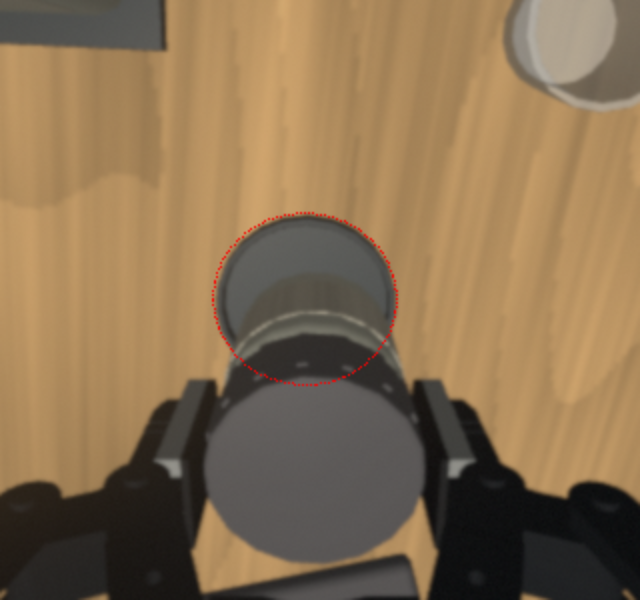

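```bash
python3 -m crank '[[0,0,0,-0.2,0.3,-0.4,-0.4],[0,0,0,-0.1,1,-0.25,-0.4],[0,0,0,0,1.1,0,-0.4],[0,0,0,0,0.9,0,-0.4],[0,0,0,0,0.5,0,-0.4],[0,0,0,0,0.1,0,-0.4],[0,0,0,0,0,0,-0.4],[0,0,0,0,0,0,-0.4],[0,0,0,0,0,0,-0.4],[0,0,0,0,0,0,-0.4]]' 60; python3 h.py 509 -406 61.5
```

```text
clock: 37.28
eef_pos: [510.2, -406.8, 71.8]
tcp_rot: [-1.571, 0.0, 0.12]
contact_force: [0.3, 0.8, -1.7]
opening: 0.593
clock 37.3 pos [ 510.2 -406.8   71.8] yaw 6.9 open 0.59 F [ 0.3  0.8 -1.7]
shift cm tool [-0.11  1.03  0.1 ] rows min 0.2
turn deg tool [ 0.  0. -0.]
```

```bash
python3 -m crank '[[0,0,0,-0.05,0.4,0,-0.4],[0,0,0,0,0.2,0,-0.4],[0,0,0,0,0.2,0,-0.4],[0,0,0,0,0.1,0,-0.4],[0,0,0,0,0,0,-0.4],[0,0,0,0,0.1,0,-0.4],[0,0,0,0,0,0,-0.4],[0,0,0,0,0.1,0,-0.4],[0,0,0,0,0,0,-0.4],[0,0,0,0,0,0,-0.4]]' 60; python3 h.py 509 -406 61.5
```

```text
clock: 38.12
eef_pos: [511.0, -408.2, 63.1]
tcp_rot: [-1.575, -0.003, 0.12]
contact_force: [0.1, 0.7, -1.2]
opening: 0.589
clock 38.1 pos [ 511.  -408.2   63.1] yaw 6.9 open 0.59 F [ 0.1  0.7 -1.2]
shift cm tool [-0.17  0.16  0.25] rows min 0.1
turn deg tool [ 0.2 -0.   0.2]
```

```bash
python3 -m crank '[[0,0,0,0,0.1,0,-0.4],[0,0,0,0,0,0,-0.4],[0,0,0,0,0.1,0,-0.4],[0,0,0,0,0,0,-0.4],[0,0,0,0,0,0,-0.4],[0,0,0,0,0,0,-0.4],[0,0,0,0,0,0,-0.4],[0,0,0,0,0,0,-0.4],[0,0,0,0,0,0,-0.4],[0,0,0,0,0,0,-0.4]]' 60; python3 h.py 509 -406 61.5
```

```text
clock: 38.95
eef_pos: [511.5, -409.3, 63.0]
tcp_rot: [-1.577, -0.003, 0.121]
contact_force: [-1.3, 0.4, 1.5]
opening: 0.585
clock 39.0 pos [ 511.5 -409.3   63. ] yaw 6.9 open 0.59 F [-1.3  0.4  1.5]
shift cm tool [-0.21  0.14  0.36] rows min 0.1
turn deg tool [ 0.3 -0.   0.2]
```

```bash
python3 - <<'E'
from h import *
im=cams.grab_frame("wrist")
cv2.imwrite("pics/w27.png",cv2.resize(im[100:400,160:480],None,fx=2,fy=2))
E
```

```text
(no output)
```

View pics/w27.png

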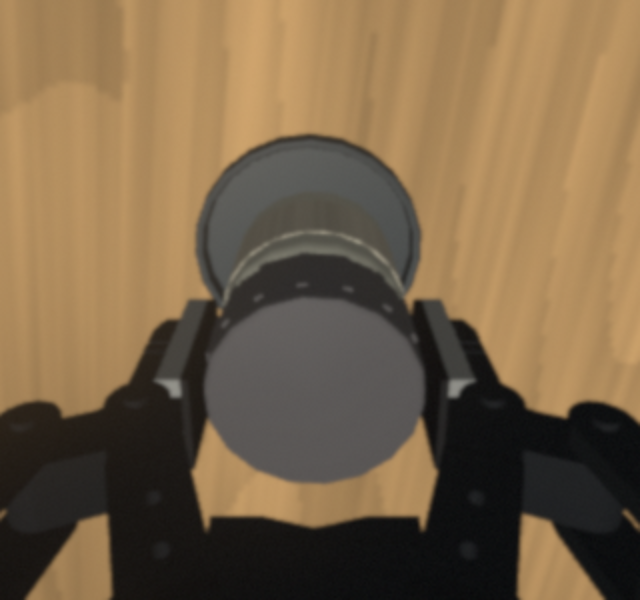

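```bash
python3 - <<'E'
from h import *
c=cam("wrist");a=ray(c,319,196,4);b=ray(c,315,167.5,9)
print(a,b,a-b)
l=ray(c,160+196/2,100+240/2,9);q=ray(c,160+421/2,100+240/2,9);print(l,q,(l+q)/2,np.linalg.norm(l-q))
print(ray(c,160+316/2,100+390/2,78))
E
```

```text
[ 510.79056193 -387.08660698    4.        ] [ 505.78256778 -367.25652699    9.        ] [  5.00799416 -19.83007999  -5.        ]
[ 472.72562451 -406.74976117    9.        ] [ 546.28176523 -397.93155607    9.        ] [ 509.50369487 -402.34065862    9.        ] 74.082835923685
[ 512.34337477 -409.55332831   78.        ]
```

The jar is on the floor, but about 4–8 mm off centre towards −y. I'll lift it slightly and re-centre it.

```bash
python3 -m crank '[[0.3,0,0.2,0,-0.5,0,-0.4],[0,0,0,0,-0.3,0,-0.4],[0,0,0,-0.15,0,0.3,-0.4],[0,0,0,-0.1,0,0.3,-0.4],[0,0,0,0,0,0,-0.4],[0,0,0,0,0,0,-0.4],[0,0,0,0,0,0,-0.4],[0,0,0,0,0,0,-0.4],[0,0,0,0,0,0,-0.4],[0,0,0,0,0,0,-0.4]]' 60; python3 h.py 509 -405 63
python3 - <<'E'
from h import *
im=cams.grab_frame("wrist")
c=cam("wrist")
cv2.imwrite("pics/w28.png",cv2.resize(im[100:400,160:480],None,fx=2,fy=2))
E
```

```text
clock: 39.83
eef_pos: [507.3, -402.0, 70.0]
tcp_rot: [-1.569, 0.002, 0.121]
contact_force: [-1.3, 0.3, -1.5]
opening: 0.588
clock 39.8 pos [ 507.3 -402.    70. ] yaw 6.9 open 0.59 F [-1.3  0.3 -1.5]
shift cm tool [ 0.13  0.7  -0.32] rows min 0.2
turn deg tool [-0.1 -0.  -0.1]
```

View pics/w28.png

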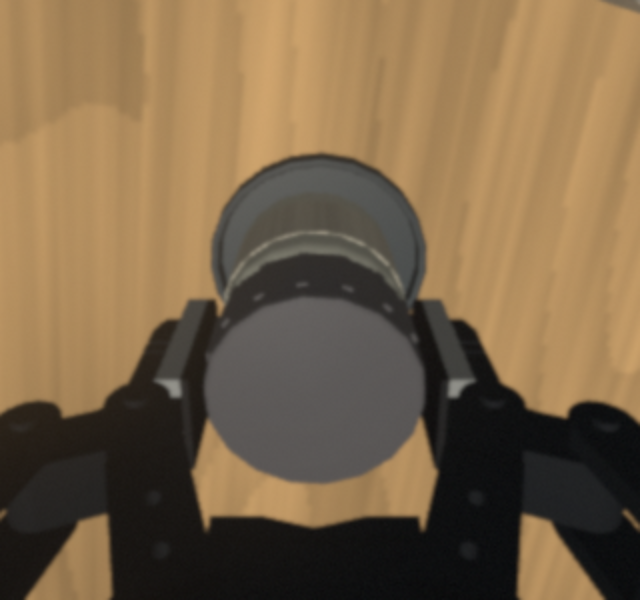

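```bash
python3 -m crank '[[0,0,0,0,0.3,0.05,-0.4],[0,0,0,0,0.2,0,-0.4],[0,0,0,0,0.1,0.05,-0.4],[0,0,0,0,0.1,0,-0.4],[0,0,0,0,0.1,0.05,-0.4],[0,0,0,0,0.1,0,-0.4],[0,0,0,0,0.1,0,-0.4],[0,0,0,0,0,0,-0.4],[0,0,0,0,0.1,0,-0.4],[0,0,0,0,0,0,-0.4]]' 60; python3 h.py 509 -405 62.5
python3 - <<'E'
from h import *
im=cams.grab_frame("wrist")
c=cam("wrist")
cv2.imwrite("pics/w29.png",cv2.resize(im[100:400,160:480],None,fx=2,fy=2))
E
```

```text
clock: 40.72
eef_pos: [507.7, -401.6, 63.0]
tcp_rot: [-1.571, 0.001, 0.121]
contact_force: [-0.3, 1.0, -2.0]
opening: 0.593
clock 40.7 pos [ 507.7 -401.6   63. ] yaw 6.9 open 0.59 F [-0.3  1.  -2. ]
shift cm tool [ 0.09  0.05 -0.35] rows min 0.1
turn deg tool [ 0.  0. -0.]
```

View pics/w29.png

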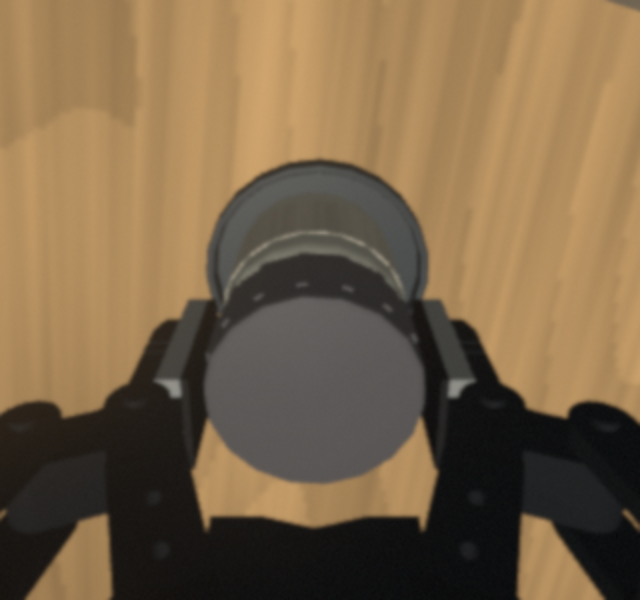

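Centred now. I'll press down about 1 mm, then release and rise.

```bash
python3 -m crank '[[0,0,0,0,0.1,0,-0.4],[0,0,0,0,0,0,-0.4],[0,0,0,0,0.1,0,-0.4],[0,0,0,0,0,0,-0.4],[0,0,0,0,0.1,0,-0.4],[0,0,0,0,0,0,-0.4],[0,0,0,0,0,0,-0.4],[0,0,0,0,0,0,-0.4],[0,0,0,0,0,0,-0.4],[0,0,0,0,0,0,-0.4]]' 60
```

```text
clock: 41.6
eef_pos: [508.3, -402.7, 62.9]
tcp_rot: [-1.573, 0.0, 0.121]
contact_force: [-1.5, 0.5, 3.8]
opening: 0.596
```

```bash
python3 -m crank '[[0,0,0,0,0,0,0.4],[0,0,0,0,0,0,1],[0,0,0,0,0,0,1],[0,0,0,0,0,0,1],[0,0,0,0,0,0,1],[0,0,0,0,-1,0,1],[0,0,0,0,-2,0,1],[0,0,0,0,-2.5,0,1],[0,0,0,0,-2.5,0,1],[0,0,0,0,-2,0,1]]' 60
python3 -m crank '[[0,0,0,0,-2,0,1],[0,0,0,0,-2,0,1],[0,0,0,0,-2,0,1],[0,0,0,0,-2,-1,1],[0,0,0,0,-2,-2,1],[0,0,0,0,-1,-2,1],[0,0,0,0,0,-2,1],[0,0,0,0,0,-1,1],[0,0,0,0,0,0,1],[0,0,0,0,0,0,1]]' 60
python3 - <<'E'
from h import *
im=cams.grab_frame("top");cv2.imwrite("pics/top9.png",im)
cv2.imwrite("pics/s9.png",cv2.resize(cams.grab_frame("scene")[120:290,130:490],None,fx=2.2,fy=2.2))
cv2.imwrite("pics/w30.png",cams.grab_frame("wrist"))
E
```

```text
clock: 42.43
eef_pos: [505.6, -400.1, 161.7]
tcp_rot: [-1.565, 0.007, 0.121]
contact_force: [0.5, -0.1, 0.4]
opening: 1.003
clock: 43.27
eef_pos: [517.3, -482.4, 292.8]
tcp_rot: [-1.575, -0.003, 0.122]
contact_force: [-0.2, -0.0, -0.5]
opening: 1.002
```

View pics/top9.png

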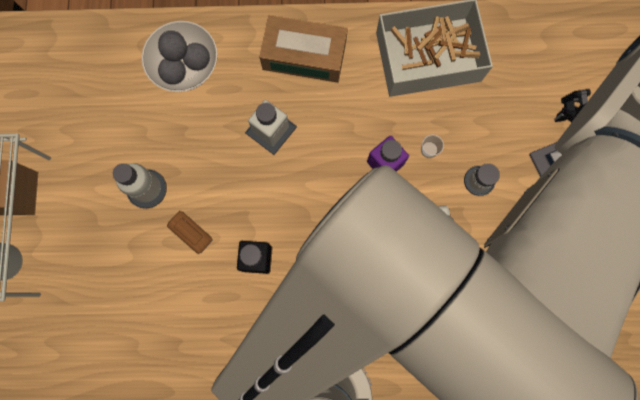

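View pics/s9.png

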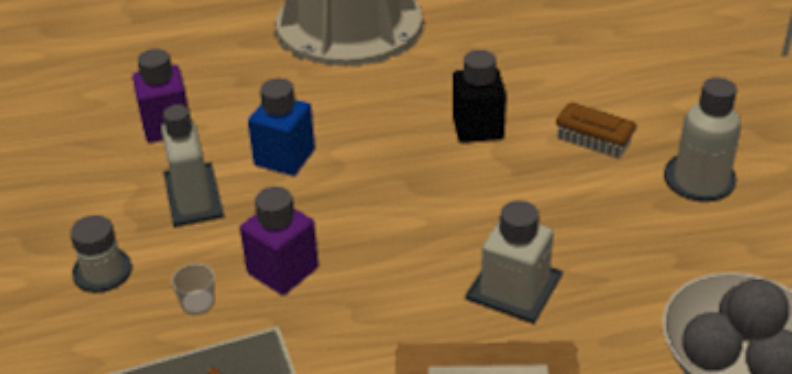

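View pics/w30.png

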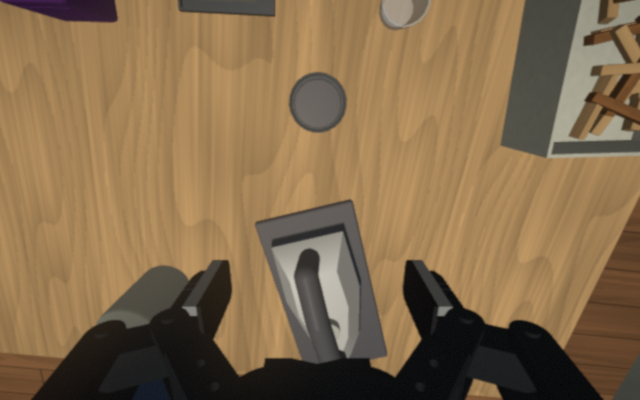

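```bash
python3 - <<'E'
import cv2,numpy as np
im=cv2.imread("pics/top9.png")
a=[cv2.resize(im[y:y+80,x:x+80],None,fx=4.9,fy=4.9,interpolation=2) for x,y in((110,150),(230,90),(440,140))]
cv2.imwrite("pics/t9.png",cv2.resize(np.hstack(a),(798,266)))
E
python3 -m crank '[[0,0,0,0,-1,0,1],[0,0,0,3,0,0,1],[0,0,0,3.5,0,0,1],[0,0,0,3.5,0,0,1],[0,0,0,3.5,0,0,1],[0,0,0,3.5,0,0,1],[0,0,0,3.5,0,0,1],[0,0,0,2,0,0,1],[0,0,0,0,0,0,1],[0,0,0,0,0,0,1]]' 60
python3 - <<'E'
from h import *
im=cams.grab_frame("top");cv2.imwrite("pics/top10.png",im)
E
```

```text
clock: 44.25
eef_pos: [748.5, -443.3, 306.3]
tcp_rot: [-1.57, 0.001, 0.126]
contact_force: [-1.1, -0.1, -0.4]
opening: 1.001
```

View pics/t9.png

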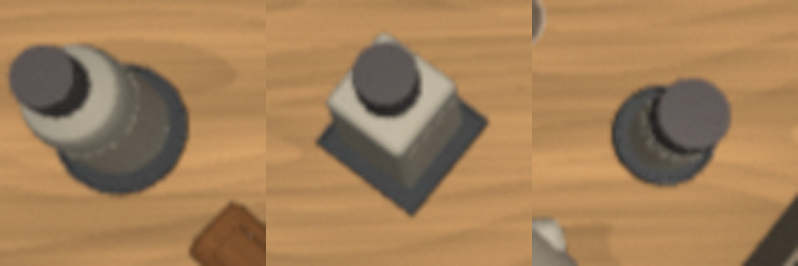

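View pics/top10.png

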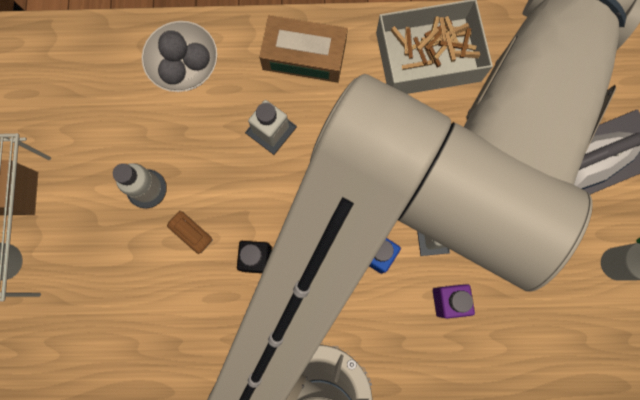

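```bash
python3 - <<'E'
from h import *
t=cam("top")
for n,u,v,z,tr in(("round",122.6,173.5,163,(502.5,414.7)),("square",266.1,113.5,131,(648.9,105.4)),("jar",488.4,174.6,78,(507.5,-407.5))):
    p=ray(t,u,v,z)[:2];print(n,p.round(1),(p-tr).round(1))
# slim from wrist w19: TCP 386.8,-278.4,214.7 rot
i=cams.camera_info("wrist");T=np.eye(4);T[:3,:3]=Ro.from_euler('xyz',[-1.572,0,.122]).as_matrix();T[:3,3]=[386.8,-278.4,214.7]
c=(i["intrinsics"],np.linalg.inv(T@i["hand_eye"]))
im=cv2.imread("pics/w19.png")
cv2.imwrite("pics/w19z.png",cv2.resize(im[120:270,230:400],None,fx=4,fy=4,interpolation=2))
print(ray(c,316.5,229,150), [ray(c,*q,9).round(1) for q in((266,145),(368,149))])
E
```

```text
round [505.7 416.6] [3.2 1.9]
square [647.7 105.2] [-1.2 -0.2]
jar [ 506.4 -406.8] [-1.1  0.7]
[ 387.46224081 -282.31477821  150.        ] [array([ 327.4, -251.8,    9. ]), array([ 440.1, -242.4,    9. ])]
```

View pics/w19z.png

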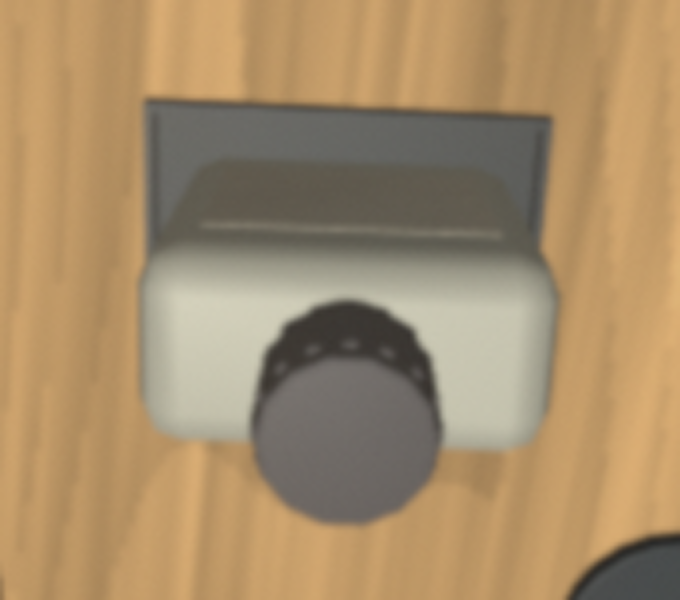

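All four are within about 4 mm of their tray centres. Handing in.

```bash
python3 -c "
from rig import r,order
s=r.sense();print(s['clock'],abs(s['qvel']).max())
print(order.sign_off())"
```

```text
44.3 0.027677236670905218
the job is handed in; nothing more can be done
None
```

All four white containers are standing in their matching trays, and I handed the job in at 44.3 s of the 106 s allowed. I gripped each one by its cap, lowered it until the wrist force showed the tray was taking the weight, and then released it.

My last camera checks put the containers at these distances from their tray centres:

| Container | Offset from tray centre | Limit |
|---|---|---|
| Round bottle | about 4 mm | 11 mm |
| Square bottle | about 1 mm | 14 mm |
| Small jar | about 1 mm | 11 mm |
| Slim bottle | about 1–2 mm | 14 mm |

- **Upright and untouched:** all four looked upright and flat in the pictures. The dosing cup and scrubbing brush appear unmoved, and the gripper was well clear of everything.
- **Camera disagreement:** the top camera placed everything about 3–4 mm off from the wrist and scene cameras, so I corrected for that before grasping.
- **Jar re-centred:** the jar first came down about 4–8 mm off centre, so I lifted it slightly and set it down again in the middle.
- **Slim bottle check:** the arm hid this bottle from the top camera at the end. Its figure comes from the wrist picture taken right after release; the later scene picture showed it still standing in its tray.

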